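# Number the coating samples and hang them up

### The arm

A 6-joint arm with a two-finger parallel gripper is mounted at the origin on the work surface. World frame = base frame: x ahead of the robot, y to its left, z up, the work surface at z = 0. Lengths are in mm, angles in rad, forces in N, time in s.
With the tool pointing down it reaches from about 400 to 925 mm from the base axis. Payload 12.5 kg.
Tool frame: the origin (TCP) lies at the very end of the fingers, on their centre line; the grasp point (between the pads) lies 19 mm behind it; z points along the fingers, y is the line along which they close (so a half turn about z gives the same grasp; the last joint's range is limited). The gripper opens to 95 mm and grips with 3 to 60 N. Pads are 20 mm wide; open, the fingers measure 119 mm over their backs; the gripper's body (75 mm by 180 mm) begins 59 mm behind the grasp point.
Start: joints at [1.096, 0.491, 1.559, -0, 1.092, -0.106], TCP at [225.295, 583, 214.661] pointing down, gripper open.
Joint ranges: [-3.1, 3.1], [-0.84, 2.19], [0.05, 2.79], [-1.13, 4.28], [0.06, 2.93], [-2.69, 2.69]. Speed limits (rad/s): [2.22, 2.22, 2.79, 3.14, 3.14, 3.14].

### API

Orientations are given as [roll, pitch, yaw] about the fixed x, y, z axes, in that order (R = Rz(yaw) Ry(pitch) Rx(roll)).
In Python, from cell import env gives the robot as it stands.
- The arm moves only by the shell command python3 steer.py 'ROWS'. ROWS is a JSON list of rows, 1 to 5 of them, each of 5 numbers: dx, dy, dz in mm, then a turn about the tool's z in rad, then the opening from 0.0 (shut) to 1.0 (fully open); each row is the pose to reach, as a shift and turn from the pose commanded when the command began, along the tool's axes at that moment; what a row does not reach only later rows make up. A row lasts 1/12 s, in which the tool goes at most 41.7 mm and 0.125 rad, less where a joint would pass 70% of its speed; a pose out of reach is approached as far as the arm can. The fingers move at their own pace and stop on an object; the grip force is fixed at half the most. Time passes only in rows, so rows that do not move let the fingers close. It prints the time, the measured TCP pose, the force, the opening and the grip force at its end.
- env.state(): the state, without advancing time (a new reading comes with each control period).
- env.read_camera(name): name is "scene" or "top" or "wrist"; returns (picture, depth): 420x560x3 uint8, red, green, blue; 420x560 float32, mm along the optical axis (not along the pixel's ray), 0 where there is no reading.
- env.camera_info(name): a dict with "vertical_fov" (degrees; the focal length in pixels is half the picture's height over the tangent of half this angle, whatever the lens; pixels are square), "cx", "cy" (the principal point, pixels), "origin" and "attitude" of the camera in the world. Camera axes: x right, y down, z forward; pixel columns grow to the right and rows downward; lengths in mm; the calibration is good to about 2 mm. The wrist camera is an equidistant fisheye: a pixel r from the principal point sees the ray r / f radians off the axis. A picture is of the moment at which its call begins: read the wrist's pose just before it. camera_info takes no time and is no camera call; for the wrist camera it gives the pose at the moment of the call.
- env.job_done(): hands the job in; it is judged then, once.
The state is a dict: "t": time; "joints": joint angles; "qvel": joint speeds; "tau": joint torques, N m; "eef_pos": TCP position; "tcp_rot": TCP orientation; "ft_force": force on the tool from outside, world axes, zero at the start; "moment": the same for the moment, N m; "opening": opening from 0.0 (shut) to 1.0 (fully open); "grip_force": force on a finger pad.
Only numpy, scipy, OpenCV 4.12 (cv2) and the standard library are available. Lean on these libraries where they do the work, as an engineer would, in place of code of your own. Each camera call takes 0.05 s, during which the arm holds its last target. There are 200 camera calls.

### The job

Number the coating samples lying on the dark grey board and hang them up: slide each one, holed end first and coated face up, fully home under the green numbering stamp, press the stamp's knob right down to its stop, then hang the sample by its hole on a free peg of the sloping rack, one to a peg and lying flat against it. The stamp counts on by one at every press, so number the samples that are there in the order of the build-up - yellow primer, blue waterproofing, white adhesive - and never press it with no sample under it. Leave the red-brown sample that is already hanging, and the bottle, tape roll and brush, where they are.

Things in the scene. Friction and masses are not known exactly. Their poses are not given: they have to be found in the camera images.
- sample_primer: Sample with yellow primer coat: flat light grey bar 180 long (x), 50 wide (y), 10 thick (z), 90 to 140 g. Origin: middle of the underside; z out of the coated face. The bare +x end has a through hole, 17 diameter, 15 from the end. Starts flat on the dark grey board, coat up; it or another sample may be absent (None).
- primer_hole (a point): Centre of the hole of sample_primer, on the underside: (75, 0, 0) mm in the sample's frame.
- sample_membrane: Sample with blue waterproofing coat (two tones): flat light grey bar 180 long (x), 50 wide (y), 10 thick (z), 90 to 140 g. Origin: middle of the underside; z out of the coated face. The bare +x end has a through hole, 17 diameter, 15 from the end. Starts flat on the dark grey board, coat up; it or another sample may be absent (None).
- membrane_hole (a point): Centre of the hole of sample_membrane, on the underside: (75, 0, 0) mm in the sample's frame.
- sample_adhesive: Sample with white combed adhesive coat (2 mm ribs): flat light grey bar 180 long (x), 50 wide (y), 10 thick (z), 90 to 140 g. Origin: middle of the underside; z out of the coated face. The bare +x end has a through hole, 17 diameter, 15 from the end. Starts flat on the dark grey board, coat up; it or another sample may be absent (None).
- adhesive_hole (a point): Centre of the hole of sample_adhesive, on the underside: (75, 0, 0) mm in the sample's frame.
- board: Dark grey sheet lying on the bench, 360 (x) x 250 (y) x 12 thick, no rim, origin in the middle of its underside. The samples start on it across its x, holed ends to its -y, about 112 apart; two offcuts 10 thick lie near its +y edge.
- press: Green numbering stamp, fixed. Origin: underside of the base, below the stamp axis; z up, x to its back; throat open to -x. Base x -135 to +100, 120 wide, 12 high. Steel bed, top at z 30: 80 wide from x -50 back, in front a tongue 36 wide to x -126. Arm over the bed: 46 wide, x -23 to +90, z 62 to 96, on a column at x +48 to +90, 102 high.
- press_nest (a point): Point on top of the tongue at (-58, 0, 30) mm in the press's frame, same axes: a sample's origin lies here, x along x, when it is fully home, its holed end on the back stop (face at press x +32, 14 high). Side guides on the bed 56 apart, 7 high, press x -30 to +32, flared out to x -50. Above the bed 26.5 is free under the raised number block.
- plunger (a joint): Travel of the stamp's plunger: 0 up, 0.016 m down on its stop, where the number block (14 x 32, on the axis) just meets a sample. A spring returns it: 4 N to start, 12 N at the stop.
- knob_top (a point): Centre of the top of the plunger's black palm knob (33 diameter, 25 high, flat top 20 across), 142 mm above the base's underside (112 above the bed) when up; moves down with the plunger.
- rack_face: Plywood face of the peg rack, fixed, 215 along the slope (x, up the slope) x 360 wide (y) x 12, 35 degrees from level, facing the robot. Origin: middle of the front surface, 76 mm above the bench; z out of the face, the surface is z = 0. Four steel pegs stand square on it, 8 diameter, 29 long with tapered tips, at x = 77.5, 85 apart.
- peg0 (a point): Foot of peg 0 on the face, at (77.5, 127.5, 0) mm in rack_face's frame.
- peg1 (a point): Foot of peg 1 on the face, at (77.5, 42.5, 0) mm in rack_face's frame.
- peg2 (a point): Foot of peg 2 on the face, at (77.5, -42.5, 0) mm in rack_face's frame.
- peg3 (a point): Foot of peg 3 on the face, at (77.5, -127.5, 0) mm in rack_face's frame.
- done0: A finished sample, red-brown coat, shaped as the others, hanging on peg0; origin: middle of the lower end of its underside, axes as the rack's stand (z up). Only one of done0 to done3 is there; the others are None.
- done1: A finished sample, red-brown coat, shaped as the others, hanging on peg1; origin: middle of the lower end of its underside, axes as the rack's stand (z up). Only one of done0 to done3 is there; the others are None.
- done2: A finished sample, red-brown coat, shaped as the others, hanging on peg2; origin: middle of the lower end of its underside, axes as the rack's stand (z up). Only one of done0 to done3 is there; the others are None.
- done3: A finished sample, red-brown coat, shaped as the others, hanging on peg3; origin: middle of the lower end of its underside, axes as the rack's stand (z up). Only one of done0 to done3 is there; the others are None.
- ink_bottle: Small blue ink bottle, 38 diameter, 75 high, standing behind the stamp. Bystander.
- tape_roll: Roll of yellow tape, 100 diameter, 30 high, lying flat. Bystander.
- brush: Brush with blue handle, lying in front of the stamp. Bystander.

How it is judged (in metres and radians):
On the way, in this order (a step that is already met when the one before it is completed fails the run):
1. the primer sample is fully home under the stamp and the plunger is pressed down to its stop (the knob's top then stands 96 mm over the sample's underside) (x of sample_primer in the frame of press_nest between -0.006 and 0.006 m and y of sample_primer in the frame of press_nest between -0.006 and 0.006 m and z of sample_primer in the frame of press_nest between -0.004 and 0.004 m and angle between the x axis of sample_primer and the x axis of press_nest, either way round below 0.15 rad and z of knob_top in the frame of sample_primer below 0.0975 m), for 0.1 s.
2. the membrane sample is fully home under the stamp and the plunger is pressed down to its stop (the knob's top then stands 96 mm over the sample's underside) (x of sample_membrane in the frame of press_nest between -0.006 and 0.006 m and y of sample_membrane in the frame of press_nest between -0.006 and 0.006 m and z of sample_membrane in the frame of press_nest between -0.004 and 0.004 m and angle between the x axis of sample_membrane and the x axis of press_nest, either way round below 0.15 rad and z of knob_top in the frame of sample_membrane below 0.0975 m), for 0.1 s.
3. the adhesive sample is fully home under the stamp and the plunger is pressed down to its stop (the knob's top then stands 96 mm over the sample's underside) (x of sample_adhesive in the frame of press_nest between -0.006 and 0.006 m and y of sample_adhesive in the frame of press_nest between -0.006 and 0.006 m and z of sample_adhesive in the frame of press_nest between -0.004 and 0.004 m and angle between the x axis of sample_adhesive and the x axis of press_nest, either way round below 0.15 rad and z of knob_top in the frame of sample_adhesive below 0.0975 m), for 0.1 s.
At the end, for the whole second after the job is handed in: Every sample that is there hangs on a peg of the rack, coated face out and flat on the face (hole centre on the underside within 9 mm of the foot of the peg, so one to a peg; face to face within 0.12 rad), at rest, and the stamp's plunger is up again ((distance between primer_hole and peg0 below 0.009 m or distance between primer_hole and peg1 below 0.009 m or distance between primer_hole and peg2 below 0.009 m or distance between primer_hole and peg3 below 0.009 m) and (distance between membrane_hole and peg0 below 0.009 m or distance between membrane_hole and peg1 below 0.009 m or distance between membrane_hole and peg2 below 0.009 m or distance between membrane_hole and peg3 below 0.009 m) and (distance between adhesive_hole and peg0 below 0.009 m or distance between adhesive_hole and peg1 below 0.009 m or distance between adhesive_hole and peg2 below 0.009 m or distance between adhesive_hole and peg3 below 0.009 m) and angle between the z axis of each of sample_primer, sample_membrane, sample_adhesive and the z axis of rack_face, either way round below 0.12 rad and linear speed of each of sample_primer, sample_membrane, sample_adhesive below 0.03 m/s and value of joint plunger below 0.003 m); the robot touches nothing.
It fails at once if the stamp is pressed (more than 10 mm) with no sample under it (value of joint plunger above 0.01 m and not (distance between any of sample_primer, sample_membrane, sample_adhesive and press_nest below 0.055 m)).
It fails at once if the finished sample is shifted more than 25 mm (distance of any of done0, done1, done2, done3 from where it was at the start of the episode above 0.025 m).
It fails at once if the bottle, tape roll or brush is shifted more than 40 mm (distance of any of ink_bottle, tape_roll, brush from where it was at the start of the episode above 0.04 m).
Of sample_primer, sample_membrane, sample_adhesive only 2 to 3 are there at a start; the rules pass over those that are not, and their reading is None.
Of done0, done1, done2, done3 only 1 to 1 are there at a start; the rules pass over those that are not, and their reading is None.
At some moment in a run one of sample_primer, sample_membrane, sample_adhesive may be knocked a few centimetres aside while the robot is not near it.
It also fails if it takes over 210 s, if anything falls off the work surface, if the arm or the gripper's body presses on something with over 40 N, if the wrist force passes 120 N, or if a joint passes its speed limit or range.

## Working session

There is one attempt and no reset: what is moved stays moved. The work goes in short steps, Python scripts to look and compute and a shell command to move; the robot and the scene stay as the last step left them, time stands still between calls to the robot, and variables do not carry over. Pictures are saved under pics/ and viewed, at most 14 in all, crops included, and the job is handed in when it is done.

```bash
ls; mkdir -p pics; python3 - <<'E'
from cell import env
import cv2
print(env.state())
for n in("scene","top"):
    print(n,env.camera_info(n))
    p,d=env.read_camera(n); cv2.imwrite(f"pics/{n}0.png",p[:,:,::-1])
    import numpy as np; np.savez(f"{n}0.npz",p=p,d=d)
E
```

```text
cell.py
pics
steer.py
{'t': 0.0, 'joints': array([ 1.09640388e+00,  4.91569831e-01,  1.55945610e+00,  4.75500972e-06,
        1.09169189e+00, -1.05614404e-01]), 'qvel': array([-0.00068332,  0.00237206,  0.00081017, -0.00065177, -0.00114724,
        0.00078035]), 'tau': array([-2.19245463e-03, -6.12660527e+01, -2.58163762e+01,  6.91532576e-02,
        4.83036088e-02, -1.35918576e-04]), 'eef_pos': array([225.17108133, 582.76664859, 214.05307456]), 'tcp_rot': array([-3.14047419e+00, -1.22807479e-04,  2.77281235e+00]), 'ft_force': array([0.25956179, 0.51506271, 0.17908951]), 'moment': array([-0.02521445,  0.0053594 , -0.08268005]), 'grip_force': 0.0, 'opening': 1.0000532797079598}
scene {'vertical_fov': 44.77544048901089, 'cx': 281.23612999452524, 'cy': 214.36145272420202, 'origin': array([1072.27965386, -388.18518651, 1106.23337602]), 'attitude': array([-2.56149184,  0.01609599,  0.9156983 ])}
top {'vertical_fov': 52.408062060718024, 'cx': 280.21296532822805, 'cy': 209.1597028698229, 'origin': array([ 457.53687523,  -22.47254143, 1175.13443831]), 'attitude': array([-3.02690243,  0.01775253, -1.54617392])}
```

View pics/scene0.png

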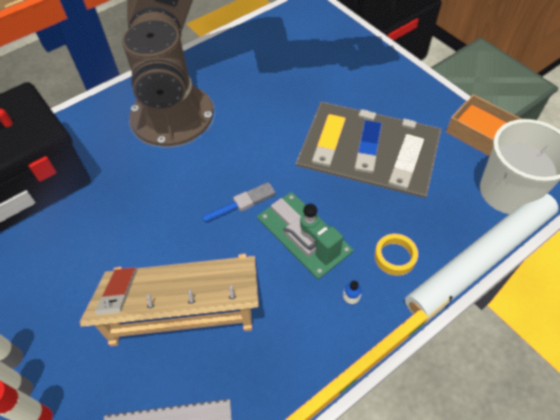

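View pics/top0.png

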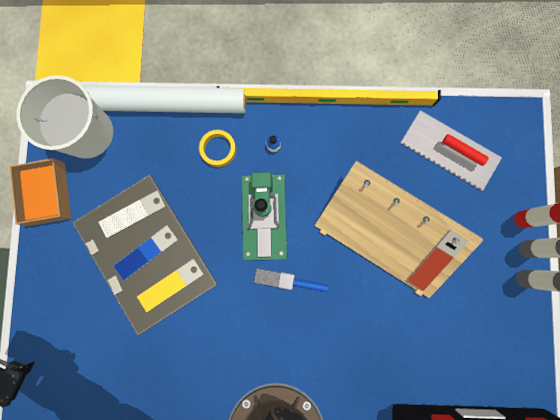

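The three samples lie on the board at left (top view: yellow ~(170,287), blue ~(146,253), white ~(132,216)). The press is at (263,215) with its throat facing the robot. The rack is at right, with the red-brown sample on its right-most peg (~(452,243)) and three free pegs at (367,183), (396,202) and (427,219).

```bash
cat > h.py <<'E'
import numpy as np, cv2
from scipy.spatial.transform import Rotation as Ro
from cell import env
def cam(n): 
    c=env.camera_info(n); c["f"]=210/np.tan(np.radians(c["vertical_fov"]/2)); c["R"]=Ro.from_euler("xyz",c["attitude"]).as_matrix(); return c
def rays(c,uv):
    uv=np.atleast_2d(np.asarray(uv,float)); d=np.c_[(uv-[c["cx"],c["cy"]])/c["f"],np.ones(len(uv))]
    return d@c["R"].T
def plane(c,uv,z):
    d=rays(c,uv); return c["origin"]+d*((z-c["origin"][2])/d[:,2])[:,None]
def pts(c,uv,dep):
    return c["origin"]+rays(c,uv)*np.asarray(dep)[:,None]
def proj(c,P):
    q=(np.atleast_2d(P)-c["origin"])@c["R"]; return q[:,:2]/q[:,2:]*c["f"]+[c["cx"],c["cy"]]
def biggest(m):
    m=cv2.morphologyEx(m.astype(np.uint8),cv2.MORPH_OPEN,np.ones((2,2)))
    cs,_=cv2.findContours(m,cv2.RETR_EXTERNAL,cv2.CHAIN_APPROX_NONE); return sorted(cs,key=cv2.contourArea)[::-1]
def goto(x,y,z,yaw):
    "tool-frame shift and turn from the measured pose"
    s=env.state(); p=s["eef_pos"]; w=s["tcp_rot"][2]; d=np.array([x,y,z])-p
    a=(w-yaw+np.pi/2)%np.pi-np.pi/2   # half-turn symmetric
    print("t %.1f d[%.1f %.1f %.1f] turn %.3f | pos %s yaw %.3f j6 %.2f"%(s["t"],d[0]*np.cos(w)+d[1]*np.sin(w),d[0]*np.sin(w)-d[1]*np.cos(w),-d[2],a,p.round(1),w,s["joints"][5]))
E
python3 - <<'E'
from h import *
c=cam("top"); z=np.load("top0.npz"); p,d=z["p"],z["d"]
hsv=cv2.cvtColor(p,cv2.COLOR_RGB2HSV); H,S,V=[hsv[...,i].astype(int) for i in range(3)]
v,u=np.mgrid[:420,:560]
P=pts(c,np.c_[u.ravel(),v.ravel()],d.ravel()).reshape(420,560,3); np.save("P.npy",P)
# sample masks: everything in board region not dark grey
box=(u>75)&(u<215)&(v>175)&(v<335)
for n,m in dict(y=box&(abs(H-27)<8)&(S>120),b=box&(abs(H-115)<12)&(S>170)&(V>60),w=box&(V>190)&(S<60), lg=box&(S<60)&(V>120),board=box&(S<80)).items():
    for k in biggest(m)[:6]:
        if cv2.contourArea(k)<40: continue
        print(n,cv2.contourArea(k),cv2.minAreaRect(k), np.median(p[m],axis=0))
print([p[v_,u_] for u_,v_ in((194,269),(166,238),(155,203),(110,290),(146,253),(160,210))])
# depth slices
print("board z",np.median(P[290:320,115:125,2]),"bench",np.median(P[330:380,150:220,2]))
m=(abs(H-75)<15)&(S>80)&(u>230)&(u<300)
for k in biggest(m)[:3]: r=cv2.minAreaRect(k); print("green",r,plane(c,cv2.boxPoints(r),12).round(1).tolist())
m=(V<50)&(u>245)&(u<280)&(v>195)&(v<220)
for k in biggest(m)[:2]: 
    ct,r=cv2.minEnclosingCircle(k); print("knob",ct,r,plane(c,[ct],142).round(1)[0])
print("knob depth z",P[200:212,255:268,2].max())
E
```

```text
y 853.0 ((162.076904296875, 291.6153869628906), (18.859806060791016, 48.2589225769043), 56.3099365234375) [252. 227.  66.]
b 2911.5 ((106.0, 285.0), (100.0, 58.0), 90.0) [ 52.  98. 159.]
b 2379.5 ((184.5, 226.5), (99.0, 61.0), 90.0) [ 52.  98. 159.]
b 1675.5 ((179.0, 312.0), (46.0, 72.0), 90.0) [ 52.  98. 159.]
b 1383.0 ((109.99998474121094, 197.49998474121094), (65.99998474121094, 40.99999237060547), 0.0) [ 52.  98. 159.]
b 719.0 ((137.69911193847656, 259.594970703125), (16.788814544677734, 46.742618560791016), 53.392921447753906) [ 52.  98. 159.]
w 1110.0 ((132.3853302001953, 214.715576171875), (18.1512508392334, 66.64488983154297), 61.69924545288086) [221. 218. 202.]
w 329.0 ((190.65383911132812, 272.73077392578125), (18.027755737304688, 19.691856384277344), 56.30992889404297) [221. 218. 202.]
w 320.0 ((164.84002685546875, 239.12002563476562), (17.600000381469727, 19.600000381469727), 53.13010025024414) [221. 218. 202.]
w 112.0 ((115.74999237060547, 285.75), (15.625468254089355, 8.403613090515137), 66.80140686035156) [221. 218. 202.]
w 75.0 ((92.70000457763672, 247.90003967285156)
[... 862 characters left out ...]
20, 117, 103], dtype=uint8), array([155, 152, 140], dtype=uint8), array([140, 136, 124], dtype=uint8), array([ 48,  92, 151], dtype=uint8), array([ 47, 104, 205], dtype=uint8), array([101,  97,  86], dtype=uint8)]
board z 6.749313058737016 bench 0.16675782404138317
green ((264.5771789550781, 216.51084899902344), (87.43280792236328, 43.370365142822266), 88.53119659423828) [[688.6, 110.6, 12.0], [694.2, -9.6, 12.0], [453.9, -21.3, 12.0], [448.0, 96.1, 12.0]]
green ((250.0, 99.5), (1.0, 2.0), 90.0) [[903.0, 97.6, 12.0], [903.1, 91.9, 12.0], [900.1, 91.8, 12.0], [900.0, 97.5, 12.0]]
knob (261.3823547363281, 205.61764526367188) 6.197680473327637 [583.7  45.  142. ]
knob depth z 1175.1344383142487
```

```bash
python3 - <<'E'
import cv2
p=cv2.imread("pics/top0.png"); 
a=cv2.resize(p[150:300,310:490],None,fx=4,fy=4,interpolation=cv2.INTER_CUBIC); cv2.imwrite("pics/rack.png",a)
a=cv2.resize(p[165:275,230:300],None,fx=5,fy=5,interpolation=cv2.INTER_CUBIC); b=cv2.resize(p[170:345,75:215],None,fx=3,fy=3,interpolation=cv2.INTER_CUBIC)
import numpy as np
o=np.zeros((560,780,3),np.uint8);o[:550,:350]=a;o[:525,355:775]=b; cv2.imwrite("pics/pr.png",o)
E
```

```text
(no output)
```

View pics/rack.png

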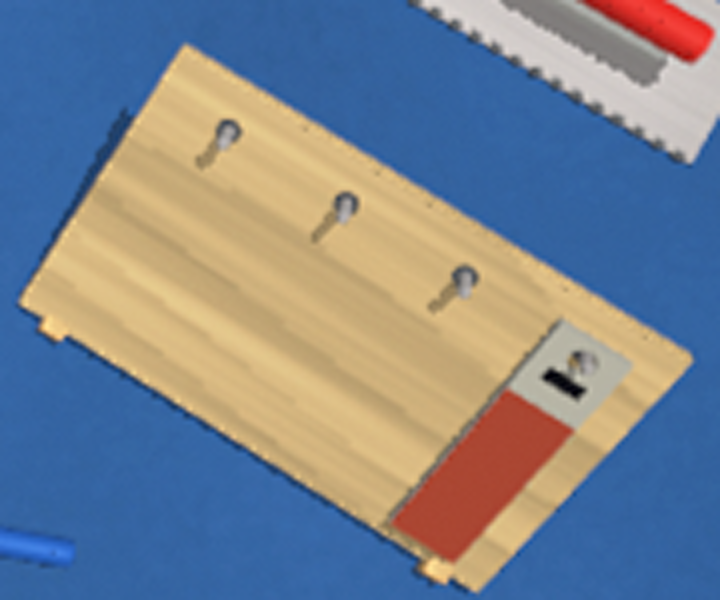

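View pics/pr.png

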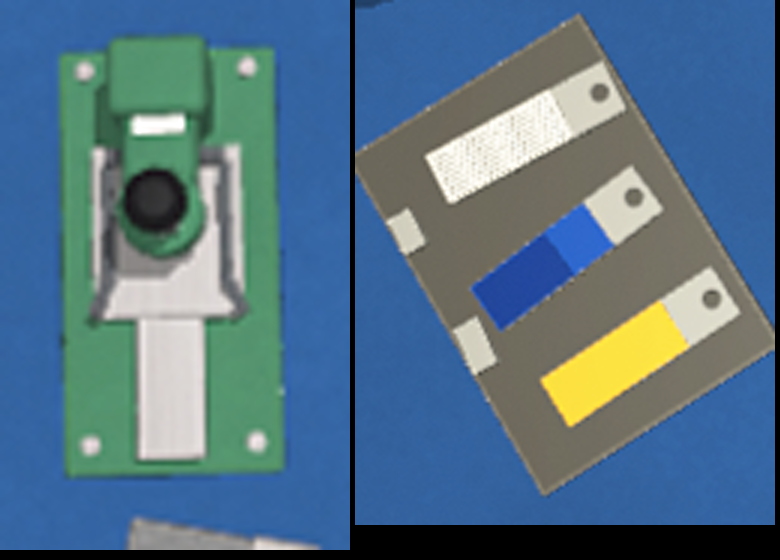

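Crops: the three free pegs stand at full-image px ~(367,182), (397,201) and (426,220), and done3 hangs on the right one. All samples point their holes to the right. The press throat opens towards the robot.

```bash
python3 - <<'E'
from h import *
c=cam("top"); p=np.load("top0.npz")["p"]
rk=lambda a:np.array(a)/4.+[310-.375,150-.375]
U=plane(c,rk([(186,44),(692,357)]),137.7); L=plane(c,rk([(20,303),(477,592)]),14.3)
print("rack U",U.round(1).tolist(),"L",L.round(1).tolist())
ctr=(U.mean(0)+L.mean(0))/2; yv=(U[0]-U[1])+(L[0]-L[1]); th=np.arctan2(yv[1],yv[0])-np.pi/2
xv=(U.mean(0)-L.mean(0)); print("len",np.linalg.norm(U[0]-U[1]),np.linalg.norm(L[0]-L[1]),np.linalg.norm(xv),"ctr",ctr,"yaw from y",th,"from x",np.arctan2(xv[1],xv[0]))
R=Ro.from_euler("ZY",[th,-np.radians(35)]).as_matrix(); ctr[2]=76
for i,y in enumerate((127.5,42.5,-42.5,-127.5)):
    f=ctr+R@[77.5,y,0]; t=ctr+R@[77.5,y,29]; print("peg",i,f.round(1),t.round(1),(4*(proj(c,[f,t])-[309.6,149.6])).round(0).tolist())
pr=lambda a:np.array(a)/5.+[230-.4,165-.4]
B=plane(c,pr([(62,53),(271,48),(283,472),(67,476)]),12); print("base",B.round(1).tolist())
a=np.arctan2(*((B[0]-B[3])+(B[1]-B[2]))[[1,0]]); print("press yaw",a,"front mid",((B[2]+B[3])/2).round(1))
print("axis from base",((B[2]+B[3])/2+135*np.array([np.cos(a),np.sin(a),0])).round(1), "tongue end",plane(c,pr([(138,460),(204,460)]),30).round(1).tolist(),"bed",plane(c,pr([(104,318),(240,316)]),30).round(1).tolist())
E
cat > samp.py <<'E'
from h import *
import sys
def samples(zt=22,save=None):
    c=cam("top"); p,_=env.read_camera("top")
    if save: cv2.imwrite(save,p[:,:,::-1])
    hsv=cv2.cvtColor(p,cv2.COLOR_RGB2HSV); H,S,V=[hsv[...,i].astype(int) for i in range(3)]
    v,u=np.mgrid[:420,:560]; box=(u>60)&(u<230)&(v>165)&(v<345)
    coat=dict(primer=(abs(H-27)<8)&(S>120),membrane=(H>100)&(S>195),adhesive=(V>170)&(S<60))
    for n,m in coat.items():
        k=[k for k in biggest(m&box) if cv2.contourArea(k)>300]
        if not k: print(n,"none"); continue
        k=k[0]; bare=((V>165)&(S<60)&box)|(m&box)
        # bar = coat + bare end touching: component holding the coat
        mm=cv2.morphologyEx(bare.astype(np.uint8),cv2.MORPH_CLOSE,np.ones((5,5)))
        _,lab=cv2.connectedComponents(mm); q=k[len(k)//2][0]; comp=lab==lab[q[1],q[0]]
        r=cv2.minAreaRect(biggest(comp)[0]); b=plane(c,cv2.boxPoints(r),zt)
        e=[b[1]-b[0],b[2]-b[1]]; l=max(e,key=np.linalg.norm); ctr=b.mean(0)
        if l[1]>0: l=-l
        print(n,"ctr",ctr.round(1)[:2],"yaw %.3f"%np.arctan2(l[1],l[0]),"size",[round(np.linalg.norm(x),1) for x in e])
if __name__=="__main__": samples(save=sys.argv[1])
E
python3 samp.py pics/top1.png
```

```text
rack U [[701.6, -185.8, 137.7], [515.6, -490.3, 137.7]] L [[548.4, -93.4, 14.3], [363.0, -399.6, 14.3]]
len 356.7693556231792 358.04507762747215 216.74152211751206 ctr [ 532.12659653 -292.26612933   76.        ] yaw from y -0.5464285635282917 from x -0.5394461556082368
peg 0 [ 652.6 -216.3  120.5] [ 638.4 -207.7  144.2] [[230.0, 128.0], [223.0, 144.0]]
peg 1 [ 608.5 -288.9  120.5] [ 594.2 -280.3  144.2] [[348.0, 201.0], [343.0, 218.0]]
peg 2 [ 564.3 -361.6  120.5] [ 550.1 -352.9  144.2] [[467.0, 274.0], [465.0, 294.0]]
peg 3 [ 520.1 -434.2  120.5] [ 505.9 -425.5  144.2] [[587.0, 349.0], [588.0, 370.0]]
base [[683.4, 109.8, 12.0], [688.7, -6.1, 12.0], [455.6, -18.1, 12.0], [450.5, 99.0, 12.0]]
press yaw 0.049022352594488866 front mid [453.1  40.4  12. ]
axis from base [587.9  47.1  12. ] tongue end [[460.1, 59.4, 30.0], [460.9, 24.1, 30.0]] bed [[535.6, 80.1, 30.0], [538.3, 6.9, 30.0]]
primer ctr [621.2  13. ] yaw -1.558 size [np.float64(1612.6), np.float64(1140.6)]
membrane ctr [621.2  13. ] yaw -1.558 size [np.float64(1612.6), np.float64(1140.6)]
adhesive ctr [621.2  13. ] yaw -1.558 size [np.float64(1612.6), np.float64(1140.6)]
```

```bash
python3 - <<'E'
s=open("samp.py").read()
a=s.index("q=k[len"); b=s.index("comp=lab")
s=s[:a]+"f=cv2.drawContours(np.zeros_like(mm),[k],-1,1,-1)>0; L=np.bincount(lab[f&(lab>0)]).argmax(); comp=lab==L"+s[s.index("\n",b):]
open("samp.py","w").write(s)
E
python3 samp.py pics/top2.png; python3 - <<'E'
from h import *
c=cam("wrist"); print(c); p,d=env.read_camera("wrist"); cv2.imwrite("pics/w0.png",p[:,:,::-1])
E
```

```text
primer ctr [376.6 289.3] yaw -0.956 size [np.float64(182.0), np.float64(50.9)]
membrane ctr [445.5 375.8] yaw -0.796 size [np.float64(226.1), np.float64(62.7)]
adhesive ctr [565.8 405. ] yaw -1.044 size [np.float64(182.9), np.float64(51.5)]
{'vertical_fov': 65.70646984690485, 'cx': 286.73952598620735, 'cy': 205.83356413990188, 'origin': array([162.60873863, 607.09032222, 383.58089062]), 'attitude': array([2.89658354e+00, 1.61233634e-03, 1.20172958e+00]), 'f': np.float64(325.19226210127806), 'R': array([[ 0.36074471,  0.90495159,  0.22566763],
       [ 0.93266321, -0.3496068 , -0.08896307],
       [-0.00161234,  0.24256485, -0.97013385]])}
```

View pics/w0.png

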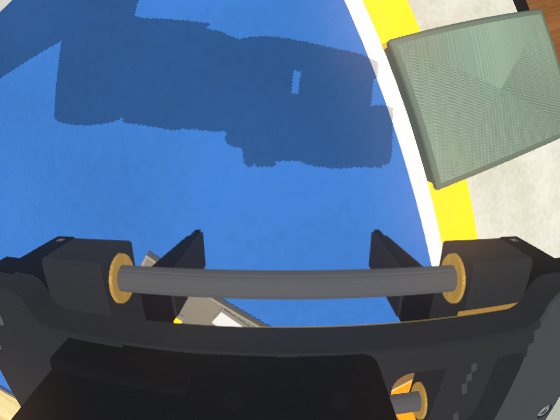

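Wrist view: the fingers at (190,270) and (385,270) hide most of what lies below, so I'll work mainly from the top camera. Primer has been measured cleanly, so I'm moving to grasp it.

```bash
python3 - <<'E'
from h import *
goto(362.2,309.7,80,-0.956)
E
```

```text
t 0.2 d[-226.2 -205.5 134.4] turn 0.587 | pos [225.2 582.9 214.4] yaw 2.773 j6 -0.11
```

```bash
python3 steer.py '[[-38,-35,20,0.12,1],[-76,-70,40,0.24,1],[-110,-100,60,0.36,1],[-113,-103,65,0.48,1],[-113,-103,67,0.587,1]]'; python3 - <<'E'
from h import *
goto(362.2,309.7,80,-0.956)
E
```

```text
t: 0.67
eef_pos: [294.4, 440.9, 145.2]
tcp_rot: [-3.137, 0.002, 2.177]
ft_force: [0.8, 1.6, 1.0]
opening: 0.997
grip_force: 0.0
t 0.7 d[-146.5 -19.0 65.2] turn -0.009 | pos [294.4 440.9 145.2] yaw 2.177 j6 0.25
```

```bash
python3 steer.py '[[-37,-5,16,0,1],[-73,-10,32,0,1],[-110,-14,48,0,1],[-146.5,-19,65,0,1],[-146.5,-19,65,0,1]]'; python3 samp.py pics/top3.png; python3 - <<'E'
from h import *
goto(362.2,309.7,14,-0.956)
E
```

```text
t: 1.08
eef_pos: [363.6, 310.9, 80.3]
tcp_rot: [-3.138, 0.0, 2.182]
ft_force: [0.9, 0.4, 0.3]
opening: 1.002
grip_force: 0.0
primer ctr [388.  273.3] yaw -0.956 size [np.float64(142.6), np.float64(50.9)]
membrane none
adhesive ctr [565.7 404.9] yaw -1.042 size [np.float64(183.0), np.float64(52.9)]
t 1.1 d[-2.1 -2.8 67.5] turn -0.004 | pos [363.3 313.1  81.5] yaw 2.181 j6 -0.04
```

View pics/top3.png

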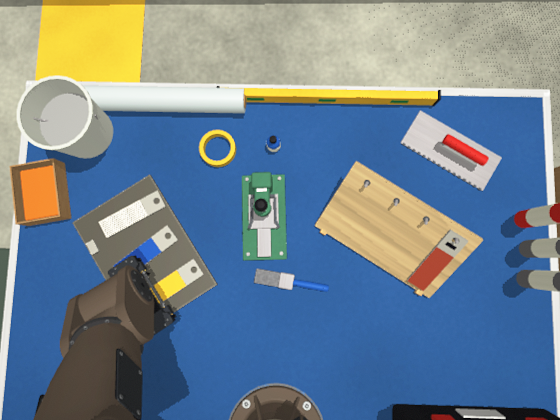

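Top view: the arm is over the yellow sample's rear half, whose bare end shows at (190,270), and it is aligned. Descending and gripping.

```bash
python3 steer.py '[[-1,0,30,0,1],[-1,0,55,0,1],[-1,0,63,0,1],[-1,0,66,0,1],[-1,0,66,0,1]]'; python3 steer.py '[[0,0,0,0,0.3],[0,0,0,0,0.3],[0,0,0,0,0.3],[0,0,0,0,0.3],[0,0,0,0,0.3]]';  python3 steer.py '[[0,0,0,0,0.3],[0,0,0,0,0.3]]'; python3 -c "
from h import *
goto(438,40,100,0.05)"
```

```text
t: 1.55
eef_pos: [362.9, 315.4, 16.8]
tcp_rot: [-3.141, -0.0, 2.187]
ft_force: [-0.2, -0.2, -0.3]
opening: 0.997
grip_force: 0.0
t: 1.97
eef_pos: [363.3, 314.9, 17.1]
tcp_rot: [3.141, 0.0, 2.186]
ft_force: [0.4, -0.2, -0.1]
opening: 0.708
grip_force: 0.0
t: 2.13
eef_pos: [363.2, 314.8, 16.8]
tcp_rot: [3.141, -0.0, 2.186]
ft_force: [0.5, -0.2, 0.6]
opening: 0.567
grip_force: 0.0
t 2.1 d[-267.6 -97.4 -83.2] turn -1.006 | pos [363.2 314.8  16.8] yaw 2.186 j6 -0.04
```

```bash
python3 steer.py '[[0,-2,3,0,0.6],[0,-2,3,0,0.5],[0,-2,3,0,0.4],[0,-2,3,0,0.3],[0,-2,3,0,0.3]]';  python3 steer.py '[[0,0,0,0,0.3],[0,0,0,0,0.3],[0,0,-30,0,0.3],[0,0,-60,0,0.3],[0,0,-85,0,0.3]]'; python3 samp.py pics/top4.png; python3 -c "
from h import *
goto(438,40,100,0.05)"
```

```text
t: 2.55
eef_pos: [361.5, 313.6, 13.6]
tcp_rot: [-3.141, -0.0, 2.186]
ft_force: [-0.6, 0.2, -0.8]
opening: 0.523
grip_force: 30.0
t: 2.97
eef_pos: [361.4, 313.5, 100.0]
tcp_rot: [-3.141, -0.0, 2.186]
ft_force: [0.3, 0.3, -1.2]
opening: 0.524
grip_force: 30.0
primer ctr [386.2 289.2] yaw -0.975 size [np.float64(136.3), np.float64(57.6)]
membrane none
adhesive ctr [565.8 404.9] yaw -1.044 size [np.float64(182.9), np.float64(52.8)]
t 3.0 d[-267.6 -97.0 3.8] turn -1.006 | pos [362.7 314.5 103.8] yaw 2.186 j6 -0.04
```

```bash
python3 steer.py '[[-33,-12,0,-0.12,0.3],[-66,-24,0,-0.24,0.3],[-99,-36,0,-0.36,0.3],[-132,-48,0,-0.48,0.3],[-135,-50,0,-0.6,0.3]]'; python3 -c "
from h import *
goto(409,38.2,100,0.048)"
```

```text
t: 3.43
eef_pos: [399.2, 171.6, 98.6]
tcp_rot: [-3.141, 0.0, 2.754]
ft_force: [1.0, 0.6, -0.3]
opening: 0.521
grip_force: 30.0
t 3.4 d[-59.5 -119.8 -1.4] turn -0.436 | pos [399.2 171.6  98.6] yaw 2.754 j6 -0.93
```

```bash
python3 steer.py '[[-16,-33,0,-0.12,0.3],[-32,-66,0,-0.24,0.3],[-48,-96,0,-0.36,0.3],[-59.5,-120,0,-0.436,0.3],[-59.5,-120,0,-0.436,0.3]]'; python3 steer.py '[[0,0,25,0,0.3],[0,0,45,0,0.3],[0,0,60,0,0.3],[0,0,62,0,0.3]]'; python3 -c "
from h import *
goto(409,38.2,38,0.048)
p,d=env.read_camera('top'); cv2.imwrite('pics/t5.png',cv2.resize(p[150:310,200:340],None,fx=3.7,fy=3.7,interpolation=cv2.INTER_CUBIC)[:,:,::-1])"
```

```text
t: 3.85
eef_pos: [408.1, 37.6, 98.5]
tcp_rot: [-3.141, 0.0, -3.091]
ft_force: [0.3, 0.4, -1.8]
opening: 0.521
grip_force: 30.0
t: 4.18
eef_pos: [407.0, 40.8, 34.8]
tcp_rot: [3.141, -0.003, -3.097]
ft_force: [0.0, 0.2, -0.5]
opening: 0.524
grip_force: 30.0
t 4.2 d[-1.9 -2.7 -3.2] turn -0.003 | pos [407.   40.8  34.8] yaw -3.097 j6 -1.68
```

View pics/t5.png

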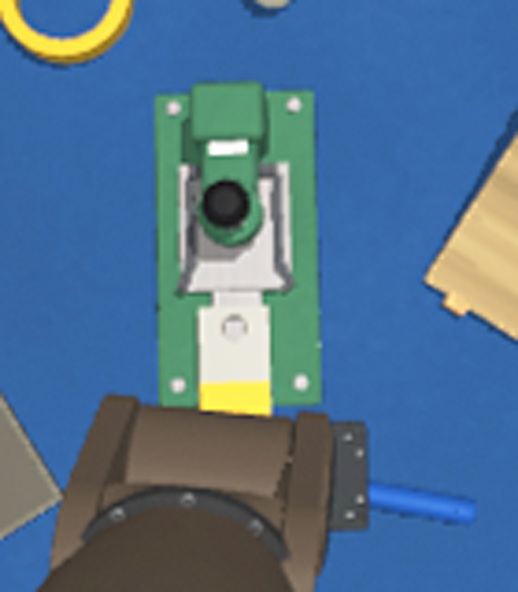

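The sample's hole end lies at (234,306), about 1 px left of the tongue's centre line and square to it. I'll trim about 2.7 mm sideways and slide in.

```bash
python3 steer.py '[[-20,-2.7,0,-0.003,0.3],[-45,-2.7,0,-0.003,0.3],[-70,-2.7,1,-0.003,0.3],[-80,-2.7,1,-0.003,0.3],[-80,-2.7,1.5,-0.003,0.3]]'; python3 -c "
from h import *
goto(499.5,42.7,32,0.048)"
```

```text
t: 4.65
eef_pos: [489.8, 41.9, 35.9]
tcp_rot: [-3.141, 0.003, -3.093]
ft_force: [-0.1, -0.8, -0.8]
opening: 0.522
grip_force: 30.0
t 4.7 d[-9.7 0.3 3.9] turn 0.000 | pos [489.8  41.9  35.9] yaw -3.093 j6 -1.67
```

```bash
python3 steer.py '[[-5,0,0,0,0.3],[-5,0,0,0,0.3]]'; python3 steer.py '[[-2,0,1,0,0.3],[-4,0,2,0,0.3],[-4,0,2,0,0.3]]'; python3 steer.py '[[-2,0,0,0,0.3],[-3,0,0,0,0.3],[-3,0,0,0,0.3]]'; python3 -c "
from h import *
goto(499.5,42.7,32,0.048)"
```

```text
t: 4.82
eef_pos: [492.3, 42.1, 35.4]
tcp_rot: [3.141, -0.0, -3.093]
ft_force: [-0.1, -0.6, -1.1]
opening: 0.519
grip_force: 30.0
t: 5.07
eef_pos: [496.7, 42.2, 33.0]
tcp_rot: [3.141, -0.0, -3.094]
ft_force: [-0.2, -0.5, -1.3]
opening: 0.529
grip_force: 30.0
t: 5.32
eef_pos: [500.0, 42.4, 33.1]
tcp_rot: [3.142, 0.0, -3.094]
ft_force: [-0.1, -0.4, -0.7]
opening: 0.521
grip_force: 30.0
t 5.3 d[0.5 0.4 1.1] turn 0.000 | pos [500.   42.4  33.1] yaw -3.094 j6 -1.67
```

```bash
python3 steer.py '[[-2,0,1,0,0.3],[-2,0,1,0,0.3]]'; python3 steer.py '[[-2,0,0,0,0.3],[-2,0,0,0,0.3]]'; python3 -c "
from h import *
goto(499.5,42.7,32,0.048)"
```

```text
t: 5.48
eef_pos: [502.0, 42.5, 32.0]
tcp_rot: [3.141, -0.0, -3.094]
ft_force: [-0.1, -0.2, -0.9]
opening: 0.524
grip_force: 30.0
t: 5.65
eef_pos: [502.1, 42.6, 31.7]
tcp_rot: [3.141, -0.004, -3.094]
ft_force: [-6.1, -0.1, 0.7]
opening: 0.525
grip_force: 30.0
t 5.7 d[2.6 0.2 -0.3] turn -0.000 | pos [502.1  42.6  31.7] yaw -3.094 j6 -1.67
```

```bash
python3 steer.py '[[0,0,0.5,0,0.8],[0,0,0.5,0,0.8],[0,0,0.5,0,0.8],[0,0,0.5,0,0.8]]'; python3 steer.py '[[0,0,-30,0,0.8],[0,0,-70,0,0.8],[0,0,-110,0,0.5],[0,0,-140,0,0],[0,0,-140,0,0]]'; python3 -c "
from h import *
p,d=env.read_camera('top'); cv2.imwrite('pics/t6.png',p[:,:,::-1])
goto(588.5,46.8,160,0.048)"
```

```text
t: 5.98
eef_pos: [504.2, 42.5, 31.7]
tcp_rot: [3.142, 0.001, -3.094]
ft_force: [0.6, -0.6, 0.8]
opening: 0.743
grip_force: 0.0
t: 6.4
eef_pos: [506.1, 42.5, 177.2]
tcp_rot: [-3.141, 0.009, -3.093]
ft_force: [0.5, -0.1, 0.4]
opening: 0.648
grip_force: 0.0
t 6.5 d[-83.5 0.2 14.4] turn 0.000 | pos [505.1  42.5 174.4] yaw -3.093 j6 -1.67
```

```bash
python3 steer.py '[[-35,0,0,0,0],[-70,0,0,0,0],[-83.5,0,0,0,0],[-83.5,0,10,0,0],[-83.5,0,14,0,0]]';  python3 steer.py '[[0,0,0,0,0],[0,0,0,0,0],[0,0,5,0,0],[0,0,10,0,0],[0,0,10,0,0]]'; python3 -c "
from h import *
goto(588.5,46.8,126,0.048)"
```

```text
t: 6.87
eef_pos: [586.1, 46.6, 154.6]
tcp_rot: [3.141, -0.004, -3.093]
ft_force: [-0.7, -0.0, -0.6]
opening: 0.256
grip_force: 0.0
t: 7.28
eef_pos: [586.6, 46.6, 146.8]
tcp_rot: [3.141, -0.001, -3.093]
ft_force: [-0.6, 0.4, 0.5]
opening: 0.002
grip_force: 0.0
t 7.3 d[-1.9 0.2 20.8] turn 0.000 | pos [586.6  46.6 146.8] yaw -3.093 j6 -1.65
```

```bash
python3 steer.py '[[-2,0,8,0,0],[-2,0,14,0,0],[-2,0,19,0,0],[-2,0,21,0,0],[-2,0,21,0,0]]'; python3 steer.py '[[0,0,1,0,0],[0,0,2,0,0],[0,0,2,0,0],[0,0,2,0,0]]'
```

```text
t: 7.7
eef_pos: [589.6, 46.7, 126.6]
tcp_rot: [3.142, 0.001, -3.094]
ft_force: [-1.4, 0.3, 10.9]
opening: 0.004
grip_force: 5.3
t: 8.03
eef_pos: [589.7, 46.6, 126.2]
tcp_rot: [-3.141, 0.002, -3.093]
ft_force: [-5.3, 0.4, 20.2]
opening: 0.005
grip_force: 10.1
```

At the stop: force is 20 N and z 126. Retracting and regripping the sample deeper.

```bash
python3 steer.py '[[0,0,-30,0,0],[0,0,-50,0,0.3],[30,0,-50,0,0.8],[60,0,-50,0,0.8],[87,0,-50,0,0.8]]'; python3 -c "
from h import *
p,d=env.read_camera('top'); cv2.imwrite('pics/t7.png',p[:,:,::-1])
goto(501,42.6,29,0.048)"
```

```text
t: 8.45
eef_pos: [500.9, 42.5, 174.2]
tcp_rot: [3.142, -0.0, -3.093]
ft_force: [-0.7, -0.5, 0.6]
opening: 0.228
grip_force: 0.0
t 8.5 d[-4.7 -0.3 145.0] turn 0.000 | pos [496.3  42.6 174. ] yaw -3.093 j6 -1.67
```

```bash
python3 steer.py '[[0,0,30,0,0.8],[0,0,60,0,0.8],[0,0,90,0,0.8],[0,0,95,0,0.8],[0,0,95,0,0.8]]'; python3 steer.py '[[0,0,0,0,0.8],[0,0,0,0,0.8],[0,0,0,0,0.8]]'; python3 -c "
from h import *
goto(501,42.6,28,0.048)"
```

```text
t: 8.92
eef_pos: [501.6, 42.5, 78.2]
tcp_rot: [3.141, -0.004, -3.094]
ft_force: [0.5, 0.9, 0.3]
opening: 0.62
grip_force: 0.0
t: 9.17
eef_pos: [503.1, 42.5, 81.0]
tcp_rot: [-3.141, 0.002, -3.094]
ft_force: [0.5, -0.4, 1.1]
opening: 0.787
grip_force: 0.0
t 9.2 d[2.1 0.2 53.0] turn 0.000 | pos [503.1  42.5  81. ] yaw -3.094 j6 -1.67
```

```bash
python3 steer.py '[[1,0,30,0,0.8],[1,0,48,0,0.8],[1,0,55,0,0.8],[1,0,55,0,0.4],[1,0,55,0,0.4]]'; python3 steer.py '[[0,0,0,0,0.3],[0,0,0,0,0.3],[0,0,0,0,0.3],[0,0,0,0,0.3]]'; python3 -c "
from h import *
goto(502,42.6,28,0.048)"
```

```text
t: 9.58
eef_pos: [501.8, 42.4, 25.4]
tcp_rot: [3.142, 0.001, -3.094]
ft_force: [0.5, 0.4, 0.6]
opening: 0.715
grip_force: 0.0
t: 9.92
eef_pos: [501.8, 42.5, 25.5]
tcp_rot: [-3.142, 0.002, -3.093]
ft_force: [-1.1, 1.5, 7.4]
opening: 0.526
grip_force: 30.0
t 9.9 d[-0.2 0.1 -2.5] turn 0.000 | pos [501.8  42.5  25.5] yaw -3.093 j6 -1.67
```

```bash
python3 steer.py '[[15,0,-1.5,0,0.3],[40,0,-2,0,0.3],[70,0,-2,0,0.3],[92,0,-2,0,0.3],[92,0,-20,0,0.3]]';python3 steer.py '[[0,0,-40,0,0.3],[0,0,-80,0,0.3],[0,0,-120,0,0.3],[0,0,-150,0,0.3],[0,0,-150,0,0.3]]'; python3 -c "
from h import *
goto(549.6,-153.8,190,-.5455)"
```

```text
t: 10.33
eef_pos: [404.1, 38.2, 43.2]
tcp_rot: [3.141, -0.008, -3.094]
ft_force: [1.2, -0.7, -0.7]
opening: 0.522
grip_force: 30.0
t: 10.75
eef_pos: [411.3, 38.0, 200.0]
tcp_rot: [-3.141, 0.009, -3.093]
ft_force: [0.7, 0.2, -0.9]
opening: 0.523
grip_force: 30.0
t 10.8 d[-128.8 -198.2 10.0] turn 0.594 | pos [411.3  38.  200. ] yaw -3.093 j6 -1.69
```

```bash
python3 steer.py '[[-20,-32,0,0.12,0.3],[-40,-64,0,0.24,0.3],[-60,-96,0,0.36,0.3],[-80,-128,0,0.48,0.3],[-95,-150,0,0.594,0.3]]'; python3 -c "
from h import *
goto(549.6,-153.8,160,-.5455)"
```

```text
t: 11.17
eef_pos: [512.7, -109.8, 194.1]
tcp_rot: [-3.142, 0.0, 2.589]
ft_force: [-0.5, 0.1, -1.2]
opening: 0.522
grip_force: 30.0
t 11.2 d[-54.5 -18.1 34.1] turn -0.007 | pos [ 512.7 -109.8  194.1] yaw 2.589 j6 -1.35
```

```bash
python3 steer.py '[[-25,-9,0,-0.007,0.3],[-54.5,-18,10,-0.007,0.3],[-54.5,-18,30,-0.007,0.3],[-54.5,-18,34,-0.007,0.3],[-54.5,-18,34,-0.007,0.3]]'; python3 -c "
from h import *
goto(549.6,-153.8,147.5,-.5455)
a=[]
for n in ('scene','top'):
    c=cam(n); p,d=env.read_camera(n); u,v=proj(c,[640,-208,144])[0].astype(int)
    a.append(cv2.resize(p[v-40:v+50,u-45:u+45],(390,390),interpolation=cv2.INTER_CUBIC)); print(n,u-45,v-40)
cv2.imwrite('pics/p0.png',np.hstack(a)[:,:,::-1])"
```

```text
t: 11.58
eef_pos: [547.6, -150.5, 158.8]
tcp_rot: [-3.141, -0.004, 2.602]
ft_force: [-0.4, 0.0, -1.5]
opening: 0.521
grip_force: 30.0
t 11.6 d[-3.5 -1.8 11.3] turn 0.006 | pos [ 547.6 -150.5  158.8] yaw 2.602 j6 -1.42
scene 185 246
top 320 144
```

View pics/p0.png

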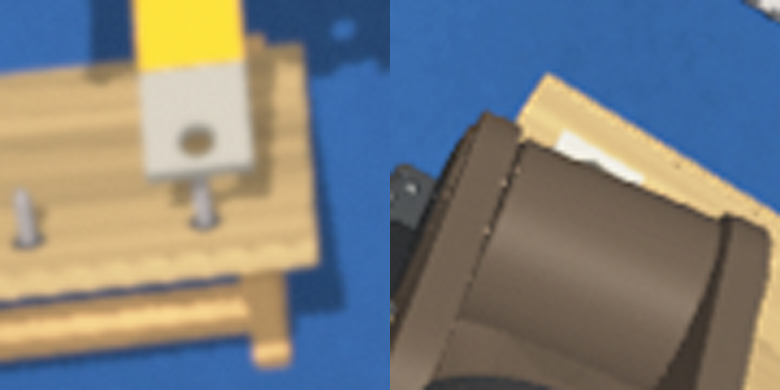

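The scene crop shows the sample above peg0, with the hole at (196,140), the peg foot at (204,224), and the peg pointing up behind the bare end. Next I'll compare these with the predictions.

```bash
python3 -c "
from h import *
c=cam('scene'); t=proj(c,[[652.6,-216.3,120.5],[638.4,-207.7,144.2],[608.5,-288.9,120.5],[594.2,-280.3,144.2]])
g=lambda q:((q-[185,246])*4.333).round(0).tolist()
print('pegs f0 t0 f1 t1',g(t))
s=env.state();P=s['eef_pos'];w=-.545; u=np.array([np.cos(w),np.sin(w),0])
h=P+103.9*u+[0,0,4.5]; print('hole',h, g(proj(c,[h+[0,0,10]])))
print(plane(c,np.array([[204,224],[27,243]])/4.333+[185,246],120.5), plane(c,np.array([[196,140]])/4.333+[185,246],h[2]+10))
"
```

```text
pegs f0 t0 f1 t1 [[202.0, 226.0], [196.0, 174.0], [26.0, 245.0], [17.0, 193.0]]
hole [ 637.30386411 -204.20676961  165.43399945] [[194.0, 139.0]]
[[ 652.06420794 -215.03642238  120.5       ]
 [ 607.76718515 -287.89783849  120.5       ]] [[ 638.25605853 -203.62414988  175.43399945]]
```

```bash
python3 steer.py '[[0,0,0,0,0.3],[0,0,0,0,0.3]]'; python3 -c "
from h import *
goto(549.3,-153.2,147.5,-.5455)"
```

```text
t: 11.85
eef_pos: [548.9, -150.5, 161.7]
tcp_rot: [3.141, 0.001, 2.603]
ft_force: [-0.2, -0.3, -0.8]
opening: 0.523
grip_force: 30.0
t 11.8 d[-1.7 -2.1 14.2] turn 0.007 | pos [ 548.9 -150.5  161.7] yaw 2.603 j6 -1.42
```

```bash
python3 steer.py '[[-1.7,-2.1,8,0.007,0.3],[-1.7,-2.1,14,0.007,0.3],[-1.7,-2.1,14,0.007,0.3],[-1.7,-2.1,14,0.007,0.3]]'; python3 steer.py '[[-0.5,0,7,0,0.3],[-0.9,0,14,0,0.3],[-0.9,0,14,0,0.3],[-0.9,0,14,0,0.3]]'; python3 -c "
from h import *
w=-.5455;u=np.array([np.cos(w),np.sin(w)]);f=np.array([652.3,-215.7]);q=f-(7.35+103.9)*u
goto(*q,121.5,-.5455)"
```

```text
t: 12.18
eef_pos: [548.9, -153.5, 146.1]
tcp_rot: [-3.142, -0.001, 2.596]
ft_force: [-0.0, -0.4, -1.1]
opening: 0.523
grip_force: 30.0
t: 12.52
eef_pos: [549.9, -154.1, 132.1]
tcp_rot: [-3.142, -0.001, 2.596]
ft_force: [0.3, -0.6, -1.0]
opening: 0.522
grip_force: 30.0
t 12.5 d[-8.2 0.4 10.6] turn -0.000 | pos [ 549.9 -154.1  132.1] yaw 2.596 j6 -1.41
```

```bash
python3 steer.py '[[-3,0,3.5,0,0.3],[-5.5,0,7,0,0.3],[-8,0,10.5,0,0.3],[-8,0,10.5,0,0.3]]'; python3 -c "
from h import *
w=-.5455;u=np.array([np.cos(w),np.sin(w)]);f=np.array([652.3,-215.7])
goto(*(f-105.5*u),97.1,-.5455);goto(*(f-96.9*u),71.9,-.5455)
c=cam('scene'); p,d=env.read_camera('scene'); x,v=185,246
cv2.imwrite('pics/p1.png',cv2.resize(p[v-40:v+70,x-10:x+100],(500,500),interpolation=cv2.INTER_CUBIC)[:,:,::-1])"
```

```text
t: 12.85
eef_pos: [556.9, -158.3, 121.3]
tcp_rot: [-3.142, -0.001, 2.596]
ft_force: [-1.0, 0.1, 0.4]
opening: 0.523
grip_force: 30.0
t 12.8 d[-5.8 0.5 24.2] turn -0.001 | pos [ 556.9 -158.3  121.3] yaw 2.596 j6 -1.42
t 12.8 d[-14.4 0.5 49.4] turn -0.001 | pos [ 556.9 -158.3  121.3] yaw 2.596 j6 -1.42
```

View pics/p1.png

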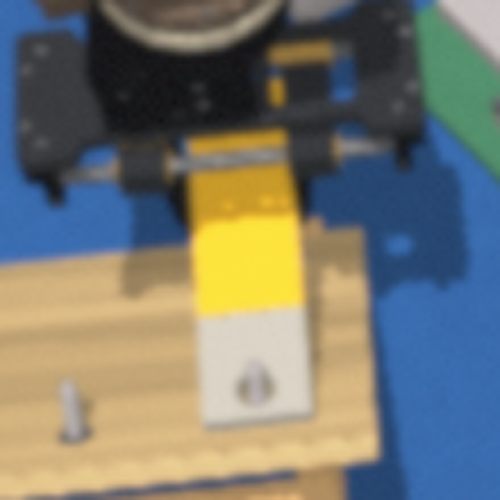

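The peg tip shows through the hole at (255,378), so it is threaded. Now lowering the tail along the arc.

```bash
python3 steer.py '[[-1,0,6,0,0.3],[-2.5,0,12,0,0.3],[-4,0,18,0,0.3],[-5.8,0,24,0,0.3],[-5.8,0,24,0,0.3]]'; python3 steer.py '[[-2,0,6,0,0.3],[-4,0,12,0,0.3],[-6,0,18,0,0.3],[-8,0,23,0,0.3],[-8,0,23,0,0.3]]'; python3 -c "
from h import *
w=-.5455;u=np.array([np.cos(w),np.sin(w)]);f=np.array([652.3,-215.7])
goto(*(f-96.9*u),71.9,-.5455)"
```

```text
t: 13.32
eef_pos: [561.7, -161.3, 96.7]
tcp_rot: [-3.141, -0.001, 2.596]
ft_force: [-2.4, 0.9, 0.5]
opening: 0.523
grip_force: 30.0
t: 13.73
eef_pos: [568.9, -165.7, 74.0]
tcp_rot: [3.142, -0.0, 2.596]
ft_force: [-0.8, 0.2, 0.2]
opening: 0.52
grip_force: 30.0
t 13.7 d[-0.4 0.5 2.1] turn -0.001 | pos [ 568.9 -165.7   74. ] yaw 2.596 j6 -1.42
```

```bash
python3 steer.py '[[0,0,0,0,0.75],[0,0,0,0,0.75],[0,0,0,0,0.75],[0,0,0,0,0.75]]'; python3 steer.py '[[0,0,-20,0,0.75],[0,0,-50,0,0.75],[0,0,-90,0,0.75],[40,0,-110,0,1],[80,0,-110,0,1]]'; python3 -c "
from h import *
p,d=env.read_camera('scene'); x,v=185,246
cv2.imwrite('pics/p2.png',cv2.resize(p[v-60:v+70,x-60:x+100],(640,520),interpolation=cv2.INTER_CUBIC)[:,:,::-1])"
```

```text
t: 14.07
eef_pos: [568.8, -165.5, 75.4]
tcp_rot: [3.141, 0.001, 2.596]
ft_force: [0.1, -0.8, -0.4]
opening: 0.725
grip_force: 0.0
t: 14.48
eef_pos: [502.8, -125.3, 188.6]
tcp_rot: [3.14, 0.007, 2.595]
ft_force: [-1.1, 0.6, -0.8]
opening: 0.84
grip_force: 0.0
```

View pics/p2.png

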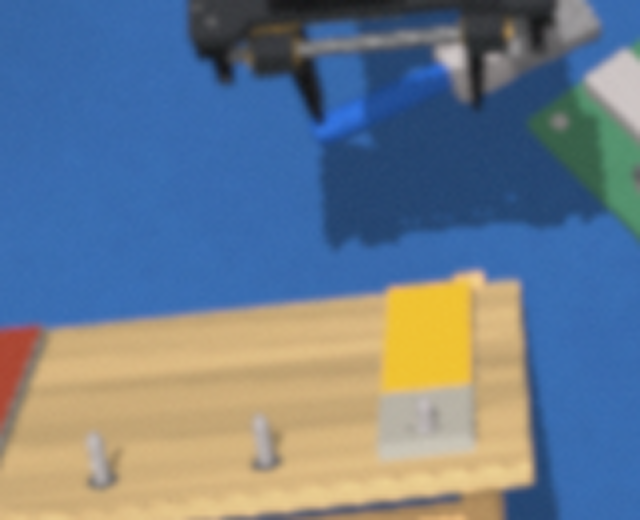

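The yellow sample hangs flat on peg0 (425,410). Next is the membrane; I'll fix the mask first.

```bash
sed -i 's/membrane=(H>100)&(S>195)/membrane=(H>100)\&(p[...,2]>1.8*p[...,1].astype(float))\&(V>110)/' samp.py; python3 samp.py pics/top8.png; python3 -c "
from h import *
goto(430,300,190,-1)"
```

```text
primer none
membrane ctr [446.6 376. ] yaw -0.796 size [np.float64(227.8), np.float64(64.6)]
adhesive ctr [565.7 404.9] yaw -1.042 size [np.float64(183.0), np.float64(52.9)]
t 14.6 d[275.8 326.1 -3.9] turn 0.455 | pos [ 496.8 -121.9  186.1] yaw 2.597 j6 -1.40
```

```bash
sed -i 's/np.ones((5,5))/np.ones((3,3))/' samp.py; python3 samp.py pics/top9.png; python3 - <<'E'
from h import *
p=cv2.imread("pics/top9.png"); a=cv2.resize(p[190:330,75:215],None,fx=4,fy=4,interpolation=cv2.INTER_CUBIC); cv2.imwrite("pics/b9.png",a)
E
```

```text
primer none
membrane ctr [462.1 360.8] yaw -0.894 size [np.float64(180.9), np.float64(50.8)]
adhesive ctr [565.7 404.9] yaw -1.042 size [np.float64(183.0), np.float64(52.9)]
```

View pics/b9.png

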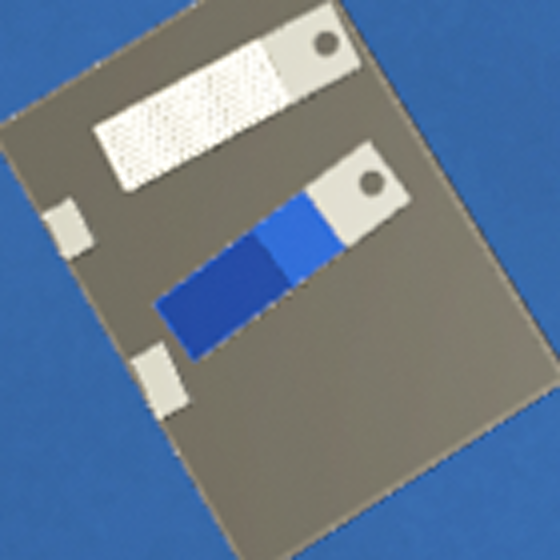

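The membrane is clear and unmoved, with its hole at crop (372,183).

```bash
python3 -c "
from h import *
goto(444.2,383.1,90,-.894)"; python3 steer.py '[[5,40,0,0.07,1],[10,80,0,0.14,1],[15,120,0,0.21,1],[20,160,0,0.28,1],[25,198,0,0.35,1]]'; python3 -c "
from h import *
goto(444.2,383.1,90,-.894)"
```

```text
t 14.6 d[309.9 404.3 96.2] turn 0.349 | pos [ 499.5 -123.3  186.2] yaw 2.596 j6 -1.40
t: 15.05
eef_pos: [584.2, 59.6, 185.0]
tcp_rot: [3.141, 0.001, 2.242]
ft_force: [0.7, -0.1, 0.2]
opening: 1.002
grip_force: 0.0
t 15.1 d[340.4 91.5 95.0] turn -0.006 | pos [584.2  59.6 185. ] yaw 2.242 j6 -0.68
```

```bash
python3 steer.py '[[39,11,0,0,1],[78,22,0,0,1],[117,32,0,0,1],[156,43,0,0,1],[194,53,0,0,1]]'; python3 steer.py '[[35,9,15,0,1],[70,18,35,0,1],[105,28,55,0,1],[140,37,75,0,1],[146,38,93,0,1]]';python3 steer.py '[[0,0,0,0,1],[0,0,0,0,1]]'; python3 -c "
from h import *
goto(444.2,383.1,13.6,-.894)"
```

```text
t: 15.47
eef_pos: [502.8, 244.3, 185.0]
tcp_rot: [3.141, 0.0, 2.245]
ft_force: [0.5, 0.0, 0.3]
opening: 0.995
grip_force: 0.0
t: 15.88
eef_pos: [439.9, 384.5, 90.7]
tcp_rot: [3.14, -0.0, 2.249]
ft_force: [0.3, -0.7, 0.3]
opening: 1.002
grip_force: 0.0
t: 16.05
eef_pos: [441.5, 380.3, 91.4]
tcp_rot: [-3.14, 0.0, 2.247]
ft_force: [0.1, -0.3, 0.3]
opening: 1.004
grip_force: 0.0
t 16.1 d[0.5 3.9 77.8] turn -0.001 | pos [441.5 380.3  91.4] yaw 2.247 j6 -0.08
```

```bash
python3 steer.py '[[0,3,35,0,1],[0,3,65,0,0.8],[0,3,74,0,0.7],[0,3,74,0,0.65],[0,3,74,0,0.65]]'; python3 steer.py '[[0,0,0,0,0.65],[0,0,0,0,0.65]]'; python3 -c "
from h import *
goto(444.2,383.1,13.6,-.894)"
```

```text
t: 16.47
eef_pos: [444.7, 381.7, 19.3]
tcp_rot: [3.141, 0.0, 2.244]
ft_force: [1.3, 0.0, 1.4]
opening: 0.775
grip_force: 0.0
t: 16.63
eef_pos: [444.5, 382.3, 20.0]
tcp_rot: [3.139, 0.0, 2.245]
ft_force: [0.5, -0.4, 0.1]
opening: 0.668
grip_force: 0.0
t 16.6 d[0.8 0.3 6.4] turn -0.002 | pos [444.5 382.3  20. ] yaw 2.245 j6 -0.08
```

```bash
python3 steer.py '[[0.8,0.3,5,0,0.65],[0.8,0.3,6.5,0,0.4],[0.8,0.3,6.5,0,0.3],[0.8,0.3,6.5,0,0.3],[0.8,0.3,6.5,0,0.3]]';  python3 steer.py '[[0,0,0,0,0.3],[0,0,0,0,0.3],[0,0,-30,0,0.3],[0,0,-60,0,0.3],[0,0,-85,0,0.3]]'; python3 -c "
from h import *
goto(411,38.2,100,0.048)"
```

```text
t: 17.05
eef_pos: [443.3, 382.9, 12.3]
tcp_rot: [3.141, -0.0, 2.246]
ft_force: [-1.3, 0.1, 7.2]
opening: 0.523
grip_force: 30.8
t: 17.47
eef_pos: [443.1, 382.9, 98.0]
tcp_rot: [-3.142, -0.0, 2.246]
ft_force: [0.9, -0.3, -0.9]
opening: 0.523
grip_force: 29.9
t 17.5 d[-249.0 -240.5 -2.0] turn -0.944 | pos [443.1 382.9  98. ] yaw 2.246 j6 -0.08
```

```bash
python3 steer.py '[[-27,-26,0,-0.12,0.3],[-54,-52,0,-0.24,0.3],[-81,-78,0,-0.36,0.3],[-108,-104,0,-0.48,0.3],[-135,-130,0,-0.6,0.3]]'; python3 -c "
from h import *
goto(411,38.2,100,0.048)"
```

```text
t: 17.88
eef_pos: [425.8, 197.1, 96.8]
tcp_rot: [3.141, 0.0, 2.844]
ft_force: [1.2, -0.3, -1.2]
opening: 0.524
grip_force: 29.9
t 17.9 d[-32.4 -156.2 -3.2] turn -0.345 | pos [425.8 197.1  96.8] yaw 2.844 j6 -0.98
```

```bash
python3 steer.py '[[-8,-36,0,-0.1,0.3],[-16,-72,0,-0.2,0.3],[-24,-108,0,-0.3,0.3],[-32,-144,0,-0.345,0.3],[-32.4,-156,0,-0.345,0.3]]'; python3 steer.py '[[0,0,25,0,0.3],[0,0,45,0,0.3],[0,0,58,0,0.3],[0,0,62,0,0.3],[0,0,62,0,0.3]]'; python3 steer.py '[[0,0,0,0,0.3]]'; python3 -c "
from h import *
goto(409,38.2,35,0.048)"
```

```text
t: 18.3
eef_pos: [410.4, 36.9, 96.7]
tcp_rot: [-3.141, 0.0, -3.099]
ft_force: [0.5, 0.5, -0.3]
opening: 0.52
grip_force: 29.9
t: 18.72
eef_pos: [410.4, 40.0, 34.0]
tcp_rot: [3.141, -0.002, -3.1]
ft_force: [0.0, -0.0, -1.7]
opening: 0.524
grip_force: 29.9
t: 18.8
eef_pos: [410.8, 40.1, 34.9]
tcp_rot: [3.142, 0.0, -3.1]
ft_force: [1.3, 0.2, -1.3]
opening: 0.523
grip_force: 29.9
t 18.8 d[1.9 -1.9 -0.1] turn -0.006 | pos [410.8  40.1  34.9] yaw -3.100 j6 -1.68
```

```bash
python3 steer.py '[[-20,-1.9,0,-0.006,0.3],[-45,-1.9,0,-0.006,0.3],[-70,-1.9,0,-0.006,0.3],[-80,-1.9,0,-0.006,0.3],[-80,-1.9,0,-0.006,0.3]]'; python3 steer.py '[[-4,0,1,0,0.3],[-4,0,3,0,0.3],[-4,0,3,0,0.3]]'; python3 -c "
from h import *
goto(501.6,42.6,30.5,0.048)"
```

```text
t: 19.22
eef_pos: [492.7, 41.5, 35.4]
tcp_rot: [-3.141, 0.003, -3.094]
ft_force: [-0.6, -1.0, -0.5]
opening: 0.522
grip_force: 29.9
t: 19.47
eef_pos: [493.7, 41.7, 31.4]
tcp_rot: [3.141, -0.001, -3.094]
ft_force: [-0.6, 0.7, -1.0]
opening: 0.521
grip_force: 29.9
t 19.5 d[-8.0 0.6 0.9] turn -0.001 | pos [493.7  41.7  31.4] yaw -3.094 j6 -1.67
```

```bash
python3 steer.py '[[-3,0.5,0,0,0.3],[-6,0.5,0,0,0.3],[-6,0.5,0,0,0.3]]'; python3 steer.py '[[-2,0,0.5,0,0.3],[-2,0,0.5,0,0.3]]';python3 steer.py '[[-2,0,0,0,0.3],[-2,0,0,0,0.3]]'; python3 -c "
from h import *
goto(501.6,42.6,30.5,0.048)"
```

```text
t: 19.72
eef_pos: [501.2, 42.4, 31.7]
tcp_rot: [3.142, 0.001, -3.094]
ft_force: [0.8, 0.2, -0.4]
opening: 0.523
grip_force: 29.9
t: 19.88
eef_pos: [501.6, 42.5, 30.8]
tcp_rot: [3.141, -0.003, -3.094]
ft_force: [-4.5, 0.4, -0.0]
opening: 0.525
grip_force: 29.8
t: 20.05
eef_pos: [501.9, 42.8, 30.5]
tcp_rot: [3.141, -0.007, -3.094]
ft_force: [-10.6, 0.6, 1.7]
opening: 0.524
grip_force: 29.9
t 20.1 d[0.3 -0.2 -0.0] turn -0.001 | pos [501.9  42.8  30.5] yaw -3.094 j6 -1.66
```

Home. Back off 2 mm, release, then press.

```bash
python3 steer.py '[[2,0,0.3,0,0.8],[2,0,0.3,0,0.8],[2,0,0.3,0,0.8],[2,0,0.3,0,0.8]]'; python3 steer.py '[[0,0,-30,0,0.8],[0,0,-70,0,0.8],[0,0,-110,0,0.5],[0,0,-140,0,0],[-30,0,-140,0,0]]'; python3 steer.py '[[-30,0,0,0,0],[-50,0,0,0,0],[-50,0,0,0,0],[-50,0,0,0,0],[-50,0,0,0,0]]'; python3 -c "
from h import *
goto(588.5,46.8,147,0.048)"
```

```text
t: 20.38
eef_pos: [503.2, 42.4, 31.0]
tcp_rot: [-3.142, 0.001, -3.094]
ft_force: [-0.6, -0.6, 0.1]
opening: 0.749
grip_force: 0.0
t: 20.8
eef_pos: [531.9, 44.0, 177.2]
tcp_rot: [-3.141, 0.007, -3.094]
ft_force: [1.8, -0.6, 0.8]
opening: 0.643
grip_force: 0.0
t: 21.22
eef_pos: [581.8, 46.2, 170.5]
tcp_rot: [3.141, -0.001, -3.094]
ft_force: [0.8, -0.1, -0.2]
opening: 0.297
grip_force: 0.0
t 21.2 d[-6.7 0.2 23.5] turn -0.001 | pos [581.8  46.2 170.5] yaw -3.094 j6 -1.65
```

```bash
python3 steer.py '[[-7,0,0,0,0],[-7,0,0,0,0],[-7,0,10,0,0],[-7,0,20,0,0],[-7,0,23.5,0,0]]'; python3 steer.py '[[0,0,8,0,0],[0,0,14,0,0],[0,0,19,0,0],[0,0,21,0,0],[0,0,21,0,0]]'; python3 steer.py '[[0,0,1,0,0],[0,0,2,0,0],[0,0,2,0,0],[0,0,2,0,0]]'
```

```text
t: 21.63
eef_pos: [588.6, 46.6, 145.3]
tcp_rot: [3.141, -0.002, -3.094]
ft_force: [-0.4, 0.3, -0.2]
opening: 0.008
grip_force: 0.0
t: 22.05
eef_pos: [589.3, 46.6, 126.5]
tcp_rot: [3.142, -0.0, -3.094]
ft_force: [-4.3, 0.2, 11.4]
opening: 0.004
grip_force: 5.3
t: 22.38
eef_pos: [589.4, 46.6, 126.1]
tcp_rot: [-3.141, 0.001, -3.094]
ft_force: [-7.9, 0.0, 25.5]
opening: 0.007
grip_force: 12.5
```

```bash
python3 steer.py '[[0,0,-30,0,0],[0,0,-50,0,0.3],[30,0,-50,0,0.8],[60,0,-50,0,0.8],[86,0,-50,0,0.8]]'; python3 steer.py '[[0,0,30,0,0.8],[0,0,60,0,0.8],[0,0,90,0,0.8],[0,0,95,0,0.8],[0,0,95,0,0.8]]'; python3 steer.py '[[0,0,0,0,0.8],[0,0,0,0,0.8],[0,0,0,0,0.8]]'; python3 -c "
from h import *
goto(502,42.6,25.5,0.048)"
```

```text
t: 22.8
eef_pos: [502.0, 42.5, 173.9]
tcp_rot: [3.141, -0.0, -3.094]
ft_force: [1.0, -0.5, 0.6]
opening: 0.23
grip_force: 0.0
t: 23.22
eef_pos: [502.9, 42.5, 77.9]
tcp_rot: [3.141, -0.004, -3.094]
ft_force: [0.5, 0.2, 1.3]
opening: 0.578
grip_force: 0.0
t: 23.47
eef_pos: [504.4, 42.5, 80.6]
tcp_rot: [-3.141, 0.002, -3.094]
ft_force: [0.4, 0.5, -0.7]
opening: 0.77
grip_force: 0.0
t 23.5 d[2.4 0.2 55.1] turn -0.001 | pos [504.4  42.5  80.6] yaw -3.094 j6 -1.66
```

```bash
python3 steer.py '[[2.4,0,30,0,0.8],[2.4,0,48,0,0.8],[2.4,0,55,0,0.8],[2.4,0,55,0,0.4],[2.4,0,55,0,0.4]]'; python3 steer.py '[[0,0,0,0,0.3],[0,0,0,0,0.3],[0,0,0,0,0.3],[0,0,0,0,0.3]]'; python3 steer.py '[[15,0,-1.5,0,0.3],[40,0,-2,0,0.3],[70,0,-2,0,0.3],[92,0,-2,0,0.3],[92,0,-20,0,0.3]]';python3 steer.py '[[0,0,-40,0,0.3],[0,0,-80,0,0.3],[0,0,-120,0,0.3],[0,0,-150,0,0.3],[0,0,-150,0,0.3]]'; python3 -c "
from h import *
w=-.5455;u=np.array([np.cos(w),np.sin(w)]);f=np.array([608.1,-288.4])
goto(*(f-(16.6+103.9)*u),160,w)"
```

```text
t: 23.88
eef_pos: [501.7, 42.4, 25.0]
tcp_rot: [3.142, 0.001, -3.094]
ft_force: [-0.2, 0.4, 0.2]
opening: 0.714
grip_force: 0.0
t: 24.22
eef_pos: [501.8, 42.4, 25.2]
tcp_rot: [-3.142, 0.002, -3.094]
ft_force: [-1.1, 0.6, 7.7]
opening: 0.52
grip_force: 29.9
t: 24.63
eef_pos: [404.0, 38.2, 42.9]
tcp_rot: [3.141, -0.008, -3.094]
ft_force: [-0.1, 0.2, -1.5]
opening: 0.52
grip_force: 29.9
t: 25.05
eef_pos: [411.2, 38.0, 199.6]
tcp_rot: [-3.141, 0.009, -3.094]
ft_force: [0.1, 0.2, 0.1]
opening: 0.525
grip_force: 29.9
t 25.1 d[-81.2 -268.0 39.6] turn 0.593 | pos [411.2  38.  199.6] yaw -3.094 j6 -1.69
```

```bash
python3 steer.py '[[-11,-38,0,0.12,0.3],[-22,-76,0,0.24,0.3],[-33,-114,0,0.36,0.3],[-44,-152,0,0.48,0.3],[-55,-188,0,0.593,0.3]]'; python3 -c "
from h import *
w=-.5455;u=np.array([np.cos(w),np.sin(w)]);f=np.array([608.1,-288.4])
goto(*(f-(16.6+103.9)*u),160,w)"
```

```text
t: 25.47
eef_pos: [473.2, -149.1, 193.9]
tcp_rot: [3.142, -0.0, 2.59]
ft_force: [1.1, 0.6, -0.6]
opening: 0.522
grip_force: 29.9
t 25.5 d[-67.4 -48.6 33.9] turn -0.006 | pos [ 473.2 -149.1  193.9] yaw 2.590 j6 -1.46
```

```bash
python3 steer.py '[[-30,-22,0,-0.006,0.3],[-60,-44,0,-0.006,0.3],[-67.4,-48.6,20,-0.006,0.3],[-67.4,-48.6,34,-0.006,0.3],[-67.4,-48.6,34,-0.006,0.3]]'; python3 steer.py '[[0,0,0,0,0.3],[0,0,0,0,0.3],[0,0,0,0,0.3]]'; python3 -c "
from h import *
w=-.5455;u=np.array([np.cos(w),np.sin(w)]);f=np.array([608.1,-288.4])
goto(*(f-(16.6+103.9)*u),147.5,w)"
```

```text
t: 25.88
eef_pos: [504.2, -223.7, 157.0]
tcp_rot: [3.141, -0.005, 2.6]
ft_force: [-0.5, 0.7, -1.2]
opening: 0.524
grip_force: 29.9
t: 26.13
eef_pos: [505.9, -223.3, 161.2]
tcp_rot: [3.141, 0.001, 2.602]
ft_force: [-0.3, 0.7, -0.4]
opening: 0.524
grip_force: 29.9
t 26.1 d[-0.6 -2.6 13.7] turn 0.006 | pos [ 505.9 -223.3  161.2] yaw 2.602 j6 -1.57
```

```bash
python3 steer.py '[[-0.6,-2.6,8,0.006,0.3],[-0.6,-2.6,14,0.006,0.3],[-0.6,-2.6,14,0.006,0.3],[-0.6,-2.6,14,0.006,0.3]]'; python3 steer.py '[[-0.5,0,7,0,0.3],[-0.9,0,14,0,0.3],[-0.9,0,14,0,0.3],[-0.9,0,14,0,0.3]]'; python3 -c "
from h import *
w=-.5455;u=np.array([np.cos(w),np.sin(w)]);f=np.array([608.1,-288.4])
goto(*(f-111.25*u),121.5,w)"
```

```text
t: 26.47
eef_pos: [504.6, -226.0, 145.9]
tcp_rot: [3.141, -0.001, 2.596]
ft_force: [0.5, -0.2, -0.9]
opening: 0.522
grip_force: 29.9
t: 26.8
eef_pos: [505.6, -226.7, 131.8]
tcp_rot: [3.141, -0.0, 2.596]
ft_force: [-0.2, 0.6, -0.9]
opening: 0.525
grip_force: 29.9
t 26.8 d[-8.3 0.5 10.3] turn -0.000 | pos [ 505.6 -226.7  131.8] yaw 2.596 j6 -1.57
```

```bash
python3 steer.py '[[-3,0,3.5,0,0.3],[-5.5,0,7,0,0.3],[-8,0,10.5,0,0.3],[-8,0,10.5,0,0.3]]'; python3 steer.py '[[-1,0,6,0,0.3],[-2.5,0,12,0,0.3],[-4,0,18,0,0.3],[-5.8,0,24,0,0.3],[-5.8,0,24,0,0.3]]'; python3 steer.py '[[-2,0,6,0,0.3],[-4,0,12,0,0.3],[-6,0,18,0,0.3],[-8,0,23,0,0.3],[-8,0,23,0,0.3]]'; python3 -c "
from h import *
w=-.5455;u=np.array([np.cos(w),np.sin(w)]);f=np.array([608.1,-288.4])
goto(*(f-96.9*u),71.9,w)"
```

```text
t: 27.13
eef_pos: [512.5, -230.9, 121.0]
tcp_rot: [3.141, -0.001, 2.596]
ft_force: [-0.7, -0.2, -0.9]
opening: 0.524
grip_force: 29.9
t: 27.55
eef_pos: [517.2, -233.8, 96.4]
tcp_rot: [3.142, -0.001, 2.596]
ft_force: [-1.7, 1.4, 0.4]
opening: 0.524
grip_force: 30.0
t: 27.97
eef_pos: [524.4, -238.2, 73.7]
tcp_rot: [3.141, -0.0, 2.596]
ft_force: [-1.1, 1.9, 0.0]
opening: 0.523
grip_force: 30.0
t 28.0 d[-0.7 0.5 1.8] turn -0.000 | pos [ 524.4 -238.2   73.7] yaw 2.596 j6 -1.57
```

```bash
python3 steer.py '[[0,0,0,0,0.75],[0,0,0,0,0.75],[0,0,0,0,0.75],[0,0,0,0,0.75]]'; python3 steer.py '[[0,0,-20,0,0.75],[0,0,-50,0,0.75],[0,0,-90,0,0.75],[30,0,-125,0,1],[60,0,-125,0,1]]'; python3 samp.py pics/top12.png; python3 -c "
from h import *
p,d=env.read_camera('scene'); q=cv2.imread('pics/top12.png')[180:310,75:215]
cv2.imwrite('pics/p3.png',np.hstack([cv2.resize(p[220:350,70:270],(600,390),interpolation=cv2.INTER_CUBIC)[:,:,::-1],cv2.resize(q,(200,186))[:,:] if 0 else cv2.copyMakeBorder(cv2.resize(q,(200,186)),0,204,0,0,0)]))"
```

```text
t: 28.3
eef_pos: [524.4, -238.1, 75.1]
tcp_rot: [3.142, 0.001, 2.596]
ft_force: [0.6, -0.4, 0.0]
opening: 0.727
grip_force: 0.0
t: 28.72
eef_pos: [474.8, -208.1, 204.7]
tcp_rot: [3.141, 0.009, 2.596]
ft_force: [-0.0, 0.8, -0.4]
opening: 0.84
grip_force: 0.0
primer none
membrane none
adhesive ctr [565.7 404.9] yaw -1.042 size [np.float64(183.0), np.float64(52.9)]
```

View pics/p3.png

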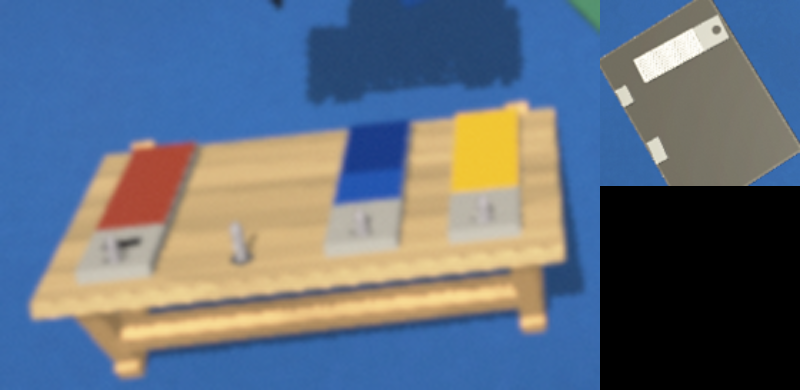

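Blue hangs flat on peg1 and yellow on peg0; peg2 (240,240) is free. The white sample has not moved. Fetching it.

```bash
python3 -c "
from h import *
goto(551.3,429.6,90,-1.042)"; python3 steer.py '[[20,36,0,0,1],[40,72,0,0,1],[60,108,0,0,1],[80,144,0,0,1],[100,180,0,0,1]]'; python3 steer.py '[[18,36,0,0.1,1],[36,72,0,0.2,1],[54,108,0,0.3,1],[72,144,0,0.4,1],[90,180,0,0.496,1]]';  python3 -c "
from h import *
goto(551.3,429.6,90,-1.042)"
```

```text
t 28.8 d[260.1 584.6 111.8] turn 0.497 | pos [ 470.4 -205.1  201.8] yaw 2.596 j6 -1.57
t: 29.23
eef_pos: [480.9, 0.6, 199.9]
tcp_rot: [3.141, 0.001, 2.595]
ft_force: [0.9, -0.6, -0.8]
opening: 0.999
grip_force: 0.0
t: 29.65
eef_pos: [497.4, 201.7, 199.8]
tcp_rot: [3.141, 0.0, 2.095]
ft_force: [1.3, -0.7, -0.3]
opening: 1.001
grip_force: 0.0
t 29.6 d[170.4 160.7 109.8] turn -0.005 | pos [497.4 201.7 199.8] yaw 2.095 j6 -0.26
```

```bash
python3 steer.py '[[26,25,17,0,1],[52,50,34,0,1],[78,75,51,0,1],[104,99,68,0,1],[130,124,85,0,1]]'; python3 steer.py '[[25,23,15,-0.005,1],[40,37,25,-0.005,1],[40,37,25,-0.005,1],[40,37,25,-0.005,1]]'; python3 -c "
from h import *
goto(551.3,429.6,13.6,-1.042)"
```

```text
t: 30.07
eef_pos: [539.1, 376.2, 113.7]
tcp_rot: [3.141, -0.0, 2.1]
ft_force: [0.9, -0.6, 0.6]
opening: 0.998
grip_force: 0.0
t: 30.4
eef_pos: [550.1, 428.1, 88.4]
tcp_rot: [-3.14, 0.0, 2.106]
ft_force: [0.2, -0.7, 0.9]
opening: 0.998
grip_force: 0.0
t 30.4 d[0.7 1.8 74.8] turn 0.007 | pos [550.1 428.1  88.4] yaw 2.106 j6 0.03
```

```bash
python3 steer.py '[[0.7,1.8,35,0.007,1],[0.7,1.8,63,0.007,0.8],[0.7,1.8,70,0.007,0.7],[0.7,1.8,70,0.007,0.65],[0.7,1.8,70,0.007,0.65]]'; python3 steer.py '[[0,0,0,0,0.65],[0,0,0,0,0.65]]'; python3 -c "
from h import *
goto(551.3,429.6,13.6,-1.042)"
```

```text
t: 30.82
eef_pos: [552.4, 428.7, 21.1]
tcp_rot: [3.141, -0.0, 2.097]
ft_force: [0.2, 0.5, -0.1]
opening: 0.778
grip_force: 0.0
t: 30.98
eef_pos: [552.6, 429.3, 21.9]
tcp_rot: [3.139, -0.0, 2.098]
ft_force: [-0.3, -0.9, 0.5]
opening: 0.668
grip_force: 0.0
t 31.0 d[0.9 -1.0 8.3] turn -0.002 | pos [552.6 429.3  21.9] yaw 2.098 j6 0.04
```

```bash
python3 steer.py '[[0.8,-1,5,0,0.65],[0.8,-1,7.8,0,0.4],[0.8,-1,7.8,0,0.3],[0.8,-1,7.8,0,0.3],[0.8,-1,7.8,0,0.3]]';  python3 steer.py '[[0,0,0,0,0.3],[0,0,0,0,0.3],[0,0,-30,0,0.3],[0,0,-60,0,0.3],[0,0,-85,0,0.3]]'; python3 -c "
from h import *
goto(411,38.2,100,0.048)"
```

```text
t: 31.4
eef_pos: [550.5, 429.3, 12.4]
tcp_rot: [3.141, -0.0, 2.098]
ft_force: [-1.2, -0.2, 5.1]
opening: 0.523
grip_force: 30.3
t: 31.82
eef_pos: [550.4, 429.1, 98.0]
tcp_rot: [-3.141, -0.0, 2.098]
ft_force: [0.6, 0.1, -0.9]
opening: 0.522
grip_force: 29.9
t 31.8 d[-267.8 -317.1 -2.0] turn -1.092 | pos [550.4 429.1  98. ] yaw 2.098 j6 0.04
```

```bash
python3 steer.py '[[-26,-31,0,-0.11,0.3],[-52,-62,0,-0.22,0.3],[-78,-93,0,-0.33,0.3],[-104,-124,0,-0.44,0.3],[-130,-155,0,-0.55,0.3]]'; python3 -c "
from h import *
goto(411,38.2,100,0.048)"
```

```text
t: 32.23
eef_pos: [480.7, 237.3, 96.8]
tcp_rot: [-3.141, -0.0, 2.654]
ft_force: [1.6, -0.5, -0.7]
opening: 0.522
grip_force: 29.9
t 32.2 d[-31.8 -208.6 -3.2] turn -0.536 | pos [480.7 237.3  96.8] yaw 2.654 j6 -0.75
```

```bash
python3 steer.py '[[-5,-40,0,-0.11,0.3],[-10,-80,0,-0.22,0.3],[-16,-120,0,-0.33,0.3],[-24,-160,0,-0.44,0.3],[-31.8,-200,0,-0.536,0.3]]'; python3 steer.py '[[0,-6,0,0,0.3],[0,-6,0,0,0.3]]'; python3 -c "
from h import *
goto(410,38.2,35,0.048)"
```

```text
t: 32.65
eef_pos: [415.8, 51.2, 96.9]
tcp_rot: [3.142, 0.0, -3.101]
ft_force: [0.3, -0.1, -1.8]
opening: 0.524
grip_force: 29.9
t: 32.82
eef_pos: [416.9, 44.9, 97.0]
tcp_rot: [3.142, -0.0, -3.111]
ft_force: [0.2, -0.3, -0.5]
opening: 0.525
grip_force: 29.9
t 32.8 d[7.1 -6.5 62.0] turn -0.018 | pos [416.9  44.9  97. ] yaw -3.111 j6 -1.65
```

```bash
python3 steer.py '[[7,-5,25,-0.018,0.3],[7,-5,45,-0.018,0.3],[7,-5,58,-0.018,0.3],[7,-5,62,-0.018,0.3],[7,-5,62,-0.018,0.3]]'; python3 steer.py '[[0,0,0,0,0.3],[0,0,0,0,0.3]]'; python3 -c "
from h import *
goto(409,38.2,35,0.048)"
```

```text
t: 33.23
eef_pos: [410.2, 42.2, 34.2]
tcp_rot: [3.141, -0.002, -3.089]
ft_force: [0.2, 1.2, -1.0]
opening: 0.522
grip_force: 29.9
t: 33.4
eef_pos: [410.7, 41.8, 35.6]
tcp_rot: [-3.142, 0.001, -3.089]
ft_force: [0.3, 0.5, -1.5]
opening: 0.522
grip_force: 29.9
t 33.4 d[1.9 -3.5 0.6] turn 0.005 | pos [410.7  41.8  35.6] yaw -3.089 j6 -1.68
```

```bash
python3 steer.py '[[-20,-3.5,0,0.005,0.3],[-45,-4,0,0.005,0.3],[-70,-4,0,0.005,0.3],[-80,-4,0,0.005,0.3],[-80,-4,0,0.005,0.3]]'; python3 steer.py '[[-4,0,1,0,0.3],[-4,0,3,0,0.3],[-4,0,3,0,0.3]]'; python3 -c "
from h import *
goto(502.1,42.6,30.5,0.048)"
```

```text
t: 33.82
eef_pos: [492.3, 41.8, 35.6]
tcp_rot: [-3.141, 0.003, -3.094]
ft_force: [-1.2, 0.7, -0.3]
opening: 0.525
grip_force: 29.9
t: 34.07
eef_pos: [493.2, 41.8, 31.7]
tcp_rot: [3.141, -0.001, -3.094]
ft_force: [-0.6, 0.5, -0.8]
opening: 0.526
grip_force: 29.9
t 34.1 d[-8.9 0.3 1.2] turn -0.001 | pos [493.2  41.8  31.7] yaw -3.094 j6 -1.67
```

```bash
python3 steer.py '[[-3,0.3,0,0,0.3],[-6.5,0.3,0,0,0.3],[-6.5,0.3,0,0,0.3]]'; python3 steer.py '[[-2,0,0.7,0,0.3],[-2,0,0.7,0,0.3]]';python3 steer.py '[[-2,0,0,0,0.3],[-2,0,0,0,0.3]]'; python3 -c "
from h import *
goto(502.1,42.6,30.5,0.048)"
```

```text
t: 34.32
eef_pos: [501.2, 42.4, 32.1]
tcp_rot: [3.142, 0.0, -3.094]
ft_force: [0.1, -0.1, -1.2]
opening: 0.522
grip_force: 29.9
t: 34.48
eef_pos: [501.4, 42.5, 30.9]
tcp_rot: [3.141, -0.003, -3.094]
ft_force: [-4.8, 0.1, 0.5]
opening: 0.522
grip_force: 29.9
t: 34.65
eef_pos: [501.8, 42.9, 30.6]
tcp_rot: [3.141, -0.007, -3.094]
ft_force: [-10.4, 1.8, 1.1]
opening: 0.524
grip_force: 30.0
t 34.6 d[-0.3 -0.3 0.1] turn -0.000 | pos [501.8  42.9  30.6] yaw -3.094 j6 -1.66
```

```bash
python3 steer.py '[[2,0,0.3,0,0.8],[2,0,0.3,0,0.8],[2,0,0.3,0,0.8],[2,0,0.3,0,0.8]]'; python3 steer.py '[[0,0,-30,0,0.8],[0,0,-70,0,0.8],[0,0,-110,0,0.5],[0,0,-140,0,0],[-30,0,-140,0,0]]'; python3 steer.py '[[-30,0,0,0,0],[-57,0,0,0,0],[-57,0,0,0,0],[-57,0,0,0,0],[-57,0,0,0,0]]'; python3 -c "
from h import *
goto(588.5,46.8,147,0.048)"
```

```text
t: 34.98
eef_pos: [503.2, 42.4, 31.2]
tcp_rot: [-3.142, 0.001, -3.094]
ft_force: [0.8, -0.4, 0.0]
opening: 0.748
grip_force: 0.0
t: 35.4
eef_pos: [532.0, 44.0, 177.4]
tcp_rot: [-3.141, 0.007, -3.094]
ft_force: [1.9, 0.7, 1.1]
opening: 0.641
grip_force: 0.0
t: 35.82
eef_pos: [588.9, 46.6, 170.6]
tcp_rot: [3.141, -0.001, -3.094]
ft_force: [-0.5, 0.2, -0.4]
opening: 0.297
grip_force: 0.0
t 35.8 d[0.4 0.2 23.6] turn -0.001 | pos [588.9  46.6 170.6] yaw -3.094 j6 -1.65
```

```bash
python3 steer.py '[[0,0,0,0,0],[0,0,0,0,0],[0,0,10,0,0],[0,0,20,0,0],[0,0,23.5,0,0]]'; python3 steer.py '[[0,0,8,0,0],[0,0,14,0,0],[0,0,19,0,0],[0,0,21,0,0],[0,0,21,0,0]]'; python3 steer.py '[[0,0,1,0,0],[0,0,2,0,0],[0,0,2,0,0],[0,0,2,0,0]]'
```

```text
t: 36.23
eef_pos: [588.8, 46.6, 145.6]
tcp_rot: [3.141, -0.002, -3.094]
ft_force: [0.3, -0.9, 0.2]
opening: 0.008
grip_force: 0.0
t: 36.65
eef_pos: [589.5, 46.6, 126.5]
tcp_rot: [3.142, -0.0, -3.094]
ft_force: [-3.7, -0.5, 10.4]
opening: 0.005
grip_force: 5.3
t: 36.98
eef_pos: [589.6, 46.6, 126.1]
tcp_rot: [-3.142, 0.001, -3.094]
ft_force: [-8.1, -0.2, 23.4]
opening: 0.006
grip_force: 11.7
```

```bash
python3 steer.py '[[0,0,-30,0,0],[0,0,-50,0,0.3],[30,0,-50,0,0.8],[60,0,-50,0,0.8],[86,0,-50,0,0.8]]'; python3 steer.py '[[0,0,30,0,0.8],[0,0,60,0,0.8],[0,0,90,0,0.8],[0,0,95,0,0.8],[0,0,95,0,0.8]]'; python3 steer.py '[[0,0,0,0,0.8],[0,0,0,0,0.8],[0,0,0,0,0.8]]'; python3 -c "
from h import *
goto(502,42.6,25.5,0.048)"
```

```text
t: 37.4
eef_pos: [502.1, 42.5, 174.1]
tcp_rot: [3.141, -0.0, -3.094]
ft_force: [0.7, -0.2, 0.0]
opening: 0.226
grip_force: 0.0
t: 37.82
eef_pos: [503.0, 42.5, 78.0]
tcp_rot: [3.141, -0.004, -3.094]
ft_force: [0.3, 0.8, 0.2]
opening: 0.582
grip_force: 0.0
t: 38.07
eef_pos: [504.5, 42.5, 80.8]
tcp_rot: [-3.141, 0.002, -3.094]
ft_force: [0.2, -0.2, 0.4]
opening: 0.774
grip_force: 0.0
t 38.1 d[2.5 0.2 55.3] turn -0.001 | pos [504.5  42.5  80.8] yaw -3.094 j6 -1.66
```

```bash
python3 steer.py '[[2.4,0,30,0,0.8],[2.4,0,48,0,0.8],[2.4,0,55,0,0.8],[2.4,0,55,0,0.4],[2.4,0,55,0,0.4]]'; python3 steer.py '[[0,0,0,0,0.3],[0,0,0,0,0.3],[0,0,0,0,0.3],[0,0,0,0,0.3]]'; python3 steer.py '[[15,0,-1.5,0,0.3],[40,0,-2,0,0.3],[70,0,-2,0,0.3],[92,0,-2,0,0.3],[92,0,-20,0,0.3]]';python3 steer.py '[[0,0,-40,0,0.3],[0,0,-80,0,0.3],[0,0,-120,0,0.3],[0,0,-150,0,0.3],[0,0,-150,0,0.3]]'; python3 -c "
from h import *
w=-.5455;u=np.array([np.cos(w),np.sin(w)]);f=np.array([563.9,-361.1])
goto(*(f-(16.6+103.9)*u),160,w)"
```

```text
t: 38.48
eef_pos: [501.8, 42.4, 25.2]
tcp_rot: [3.142, 0.001, -3.094]
ft_force: [-0.2, 0.2, 0.5]
opening: 0.712
grip_force: 0.0
t: 38.82
eef_pos: [501.8, 42.4, 25.4]
tcp_rot: [-3.142, 0.002, -3.094]
ft_force: [-1.4, 0.2, 8.6]
opening: 0.523
grip_force: 29.9
t: 39.23
eef_pos: [404.0, 38.2, 43.1]
tcp_rot: [3.141, -0.008, -3.094]
ft_force: [0.1, -0.3, -1.0]
opening: 0.524
grip_force: 29.9
t: 39.65
eef_pos: [411.3, 38.0, 199.8]
tcp_rot: [-3.141, 0.009, -3.094]
ft_force: [0.4, -0.8, -2.1]
opening: 0.521
grip_force: 29.9
t 39.6 d[-33.5 -338.5 39.8] turn 0.593 | pos [411.3  38.  199.8] yaw -3.094 j6 -1.69
```

```bash
python3 steer.py '[[-8,-39,0,0.12,0.3],[-16,-78,0,0.24,0.3],[-22,-117,0,0.36,0.3],[-28,-156,0,0.48,0.3],[-32,-195,0,0.593,0.3]]'; python3 -c "
from h import *
w=-.5455;u=np.array([np.cos(w),np.sin(w)]);f=np.array([563.9,-361.1])
goto(*(f-(16.6+103.9)*u),160,w)"
```

```text
t: 40.07
eef_pos: [450.6, -157.1, 194.1]
tcp_rot: [3.141, -0.0, 2.59]
ft_force: [1.2, 0.4, -1.9]
opening: 0.522
grip_force: 29.9
t 40.1 d[-82.9 -115.1 34.1] turn -0.006 | pos [ 450.6 -157.1  194.1] yaw 2.590 j6 -1.49
```

```bash
python3 steer.py '[[-22,-30,0,-0.006,0.3],[-44,-60,0,-0.006,0.3],[-66,-90,0,-0.006,0.3],[-83,-115,14,-0.006,0.3],[-83,-115,34,-0.006,0.3]]'; python3 steer.py '[[0,0,0,0,0.3],[0,0,0,0,0.3],[0,0,0,0,0.3],[0,0,0,0,0.3]]'; python3 -c "
from h import *
w=-.5455;u=np.array([np.cos(w),np.sin(w)]);f=np.array([563.9,-361.1])
goto(*(f-(16.6+103.9)*u),147.5,w)"
```

```text
t: 40.48
eef_pos: [462.6, -301.9, 160.5]
tcp_rot: [-3.14, 0.004, 2.599]
ft_force: [-0.4, 0.3, -1.9]
opening: 0.522
grip_force: 29.9
t: 40.82
eef_pos: [462.3, -295.9, 161.4]
tcp_rot: [-3.142, 0.001, 2.603]
ft_force: [-0.4, -0.1, -0.9]
opening: 0.525
grip_force: 29.9
t 40.8 d[-0.1 -3.0 13.9] turn 0.007 | pos [ 462.3 -295.9  161.4] yaw 2.603 j6 -1.72
```

```bash
python3 steer.py '[[-0.1,-2.8,8,0.007,0.3],[-0.1,-2.8,14,0.007,0.3],[-0.1,-2.8,14,0.007,0.3],[-0.1,-2.8,14,0.007,0.3]]'; python3 steer.py '[[-0.5,0,7,0,0.3],[-0.9,0,14,0,0.3],[-0.9,0,14,0,0.3],[-0.9,0,14,0,0.3]]'; python3 -c "
from h import *
w=-.5455;u=np.array([np.cos(w),np.sin(w)]);f=np.array([563.9,-361.1])
goto(*(f-111.25*u),121.5,w)"
```

```text
t: 41.15
eef_pos: [460.5, -298.8, 146.1]
tcp_rot: [3.141, -0.001, 2.595]
ft_force: [0.1, -0.3, -1.7]
opening: 0.524
grip_force: 29.9
t: 41.48
eef_pos: [461.5, -299.6, 132.0]
tcp_rot: [3.141, -0.0, 2.595]
ft_force: [0.9, -0.9, -1.4]
opening: 0.521
grip_force: 29.9
t 41.5 d[-8.2 0.6 10.5] turn -0.001 | pos [ 461.5 -299.6  132. ] yaw 2.595 j6 -1.72
```

```bash
python3 steer.py '[[-3,0,3.5,0,0.3],[-5.5,0,7,0,0.3],[-8,0,10.5,0,0.3],[-8,0,10.5,0,0.3]]'; python3 steer.py '[[-1,0,6,0,0.3],[-2.5,0,12,0,0.3],[-4,0,18,0,0.3],[-5.8,0,24,0,0.3],[-5.8,0,24,0,0.3]]'; python3 steer.py '[[-2,0,6,0,0.3],[-4,0,12,0,0.3],[-6,0,18,0,0.3],[-8,0,23,0,0.3],[-8,0,23,0,0.3]]'; python3 -c "
from h import *
w=-.5455;u=np.array([np.cos(w),np.sin(w)]);f=np.array([563.9,-361.1])
goto(*(f-96.9*u),71.9,w)"
```

```text
t: 41.82
eef_pos: [468.3, -303.8, 121.2]
tcp_rot: [3.141, -0.001, 2.595]
ft_force: [-0.1, -0.3, -0.1]
opening: 0.522
grip_force: 29.9
t: 42.23
eef_pos: [473.1, -306.6, 96.6]
tcp_rot: [3.141, -0.001, 2.595]
ft_force: [-2.0, 2.4, 0.3]
opening: 0.526
grip_force: 30.0
t: 42.65
eef_pos: [480.3, -311.1, 73.9]
tcp_rot: [3.141, -0.0, 2.595]
ft_force: [-1.8, 1.6, 0.1]
opening: 0.524
grip_force: 30.0
t 42.6 d[-0.6 0.6 2.0] turn -0.001 | pos [ 480.3 -311.1   73.9] yaw 2.595 j6 -1.71
```

```bash
python3 steer.py '[[0,0,0,0,0.75],[0,0,0,0,0.75],[0,0,0,0,0.75],[0,0,0,0,0.75]]'; python3 steer.py '[[0,0,-20,0,0.75],[0,0,-50,0,0.75],[0,0,-90,0,0.75],[0,40,-125,0,1],[0,80,-125,0,1]]'; python3 steer.py '[[0,40,0,0,1],[0,80,0,0,1],[0,120,0,0,1],[0,120,0,0,1],[0,120,0,0,1]]';python3 -c "
from h import *
p,d=env.read_camera('scene')
cv2.imwrite('pics/p4.png',cv2.resize(p[180:350,70:290],(770,595),interpolation=cv2.INTER_CUBIC)[:,:,::-1])"
```

```text
t: 42.98
eef_pos: [480.2, -311.0, 75.3]
tcp_rot: [-3.142, 0.001, 2.595]
ft_force: [0.6, -0.6, -0.0]
opening: 0.724
grip_force: 0.0
t: 43.4
eef_pos: [518.7, -250.8, 203.9]
tcp_rot: [-3.141, 0.008, 2.591]
ft_force: [-0.2, -0.3, 0.3]
opening: 0.842
grip_force: 0.0
t: 43.82
eef_pos: [580.7, -144.6, 198.9]
tcp_rot: [3.141, 0.0, 2.598]
ft_force: [-0.3, -0.4, -0.6]
opening: 0.998
grip_force: 0.0
```

View pics/p4.png

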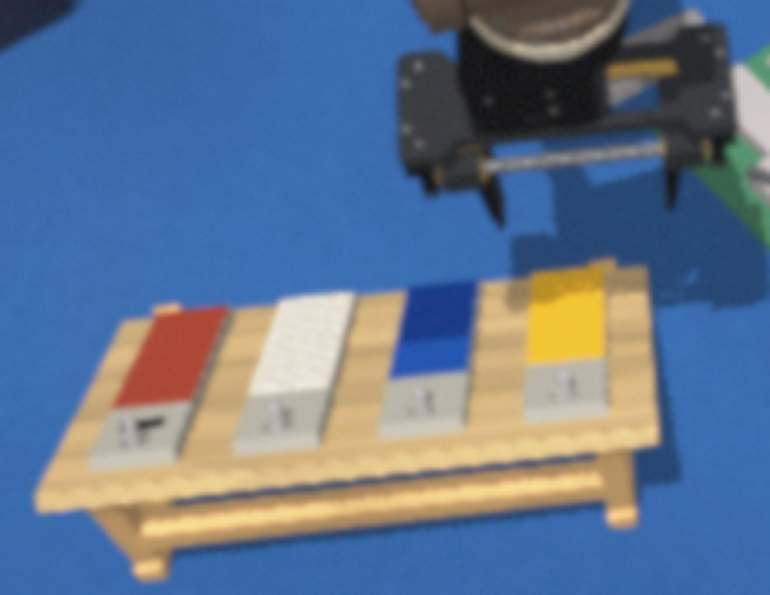

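White (275,415), blue (423,400) and yellow (565,385) all hang flat, each on its own peg, and the red-brown sample is untouched. Handing in.

```bash
python3 -c "
from cell import env
print(env.job_done())"
```

```text
the job is handed in; nothing more can be done
None
```

The primer, membrane and adhesive samples were stamped in that order and hung flat on peg0, peg1 and peg2. I handed the job in at about 44 s; no verdict was printed.

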